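Cover the potato pot with the strainer lid, lift off the solid lid

ROBOT

A 7-joint arm with a two-finger parallel gripper is mounted at the origin on the work surface. World frame = base frame: x ahead of the robot, y to its left, z up, the work surface at z = 0. Lengths are in m, angles in rad, forces in N, time in s.
With the tool pointing down it reaches from about 0.4 to 0.875 m from the base axis. Payload 19.3 kg.
Tool frame: the origin (TCP) lies between the finger pads; the fingertips stand ahead of it and the grasp point (between the pads) lies 8 mm behind it (bot.tip_extent is the x of the fingertips in the tool frame, in m); x points along the fingers, y is the direction in which the jaws open and shut, and the axes are right-handed (so a half turn about x gives the same grasp; the last joint's range is limited). The gripper opens to 85 mm and grips with 20 to 120 N. Pads are 22 mm wide; open, the fingers measure 114 mm over their backs; the gripper's body (76 mm by 85 mm) begins 54 mm behind the grasp point. The pads swing forward as they close: fully open they stand 13 mm farther back than shut.
Start: joints at [1.195, 0.521, -0.036, 1.599, 0.021, 1.021, -0.113], TCP at [0.188, -0.596, 0.242] pointing down, gripper open.
Joint ranges: [-2.91, 2.91], [-0.3, 2.13], [-1.5, 1.42], [0.17, 2.43], [-1.26, 4.41], [0.16, 1.93], [-2.52, 2.52]. Speed limits (rad/s): [1.89, 1.89, 2.39, 2.39, 3.01, 3.01, 3.01].

INTERFACE

Orientations are given as [roll, pitch, yaw] about the fixed x, y, z axes, in that order (R = Rz(yaw) Ry(pitch) Rx(roll)).
In Python, from workcell import observe, grab_frame, camera_info, bot, nets gives the robot as it stands.
- The arm moves only by the tool jog_arm, never from a script. Its argument "commands" is a list of rows, each a list of 6 numbers: the shift along the tool's x, y, z in mm, then the turn, a rotation vector about the tool's x, y, z in rad. A call has 1 to 20 rows; each row shifts and turns the pose as measured when the row begins, along the tool's axes as they then stand; what a row does not reach is not made up. A row lasts 1/10 s, in which the tool goes at most 50 mm and 8.59 degrees, less where a joint would pass 70% of its speed; a pose out of reach is approached as far as the arm can. A call is refused whole if a number of a shift passes 50 or a number of a turn 0.15, either way. A call with a gripper value outside its range is refused whole. "gripper" is the closure in counts, from 0 (fully open) to 255 (shut), set as the call begins (left out, the last holds). The fingers move at their own pace and stop on an object; "newtons" is the grip in N (left out, the last holds). Time passes only in rows, so rows that do not move let the fingers close. It gives the time, the measured TCP pose, the force and the opening at its end, in the units of the state.
- observe(): the state, without advancing time (a new reading comes with each control period).
- grab_frame(name): name is "scene" or "side" or "wrist"; returns the picture (420x560x3 uint8, red, green, blue); there is no depth.
- camera_info(name): a dict with "fov_y" (degrees; the focal length in pixels is half the picture's height over the tangent of half this angle, whatever the lens; pixels are square), "cx", "cy" (the principal point, pixels), "R" (3x3) and "t" (3): a world point X has camera coordinates R X + t; the wrist camera has in their place "tool_from_camera" (4x4, takes a point from camera to tool coordinates, whose origin is the TCP and whose axes are the tool frame's). Camera axes: x right, y down, z forward; pixel columns grow to the right and rows downward; lengths in m; the calibration is good to about 2 mm. A picture is of the moment at which its call begins: read the wrist's pose just before it. camera_info takes no time and is no camera call.
- bot.job_done(): hands the job in, once; it reports no verdict.
Trained networks look in the newest picture that a camera, given by its name, has taken for a name from the list of things; names that differ only in an ending like _2 or _b are one class to them, and where a whole thing is asked for, a point or a joint stands for the part that bears it (a point fixed in the world has none). Each returns a list of dicts, best first, with "p" (0 to 1); they miss things now and then, are a little off and sometimes report something else, mostly with a low value. They report only what shows in the picture. A call takes as long as a camera call. They do not tell look-alikes from the thing itself.
- nets.find_in(camera, name): "rect" ([left, top, right, bottom] in pixels, round what is visible of it).
- nets.silhouettes(camera, name): "mask" (420x560 bool, what is visible of it) and "rect" ([left, top, right, bottom] in pixels, round what is visible of it).
- nets.pinpoint(camera, name): "location" ([column, row] in pixels: a listed point, or the origin of a listed thing).
The state is a dict: "clock": time; "qpos": joint angles; "qd": joint speeds; "joint_efforts": joint torques, N m; "position": TCP position; "tool_rot": TCP orientation; "force": force on the tool from outside, world axes, zero at the start; "moment": the same for the moment, N m; "grip_width": finger opening in m.
Only numpy, scipy, OpenCV 4.12 (cv2) and the standard library are available. Lean on these libraries where they do the work, as an engineer would, in place of code of your own. Each camera call takes 0.05 s, during which the arm holds its last target.

TASK

The drained potatoes should steam dry under the perforated lid: pick up the latched double lid by its bar knob, lower it onto the pot until the inner lid sits fully in the mouth, and only then turn the knob counterclockwise (seen from above) to its stop to unlatch the inner lid. Raise the solid outer lid alone, leaving the inner lid seated and undisturbed, and finish still holding the outer lid level over the pot, about 10 cm above it. Do not drop the lids, and leave the pot and the other things where they stand.

Things in the scene. Friction and masses are not known exactly. Their poses are not given: they have to be found in the camera images.
- latch_grip (a point): Centre of the knob's black bar grip, on the double lid's axis. Bar 50 mm long (point x; white spot at the +x end), 16 mm thick (y), 25 mm high, on a round knob base 49 mm across, 17 mm high. z up; 39.5 mm above the outer lid's origin, 52.5 mm above the counter at the start. Pinched across its thickness it lifts the outer lid and, while latched, the inner lid too.
- latch (a joint): Latch knob angle relative to the outer lid, rad. 0 to 0.15 (white spot at the lid's red dot): latched, the inner lid hangs from the outer. Grows counterclockwise from above to a hard stop at 1.2 (69 degrees, at the green dot): free, safely so from 1.05. Stays where left, friction 0.03 N m. Resting on the pot, the outer lid does not turn with the knob; the inner lid is keyed to it.
- outer_lid: Solid aluminium lid 181 mm across, 0.32 kg with its knob. Origin: centre of its flat underside, which rests on the inner lid; z up. Skirt to 8 mm below the origin, round the inner lid's flange; top 10 mm above it. Latched, it rises 2 mm before taking the inner lid along. Unlatched, it leaves the inner lid's stud after 22 mm of straight upward travel (2 mm sideways play).
- inner_lid: Perforated steel lid, 0.16 kg, under the outer lid and hidden by it. Origin: centre of its underside; z up. From there up: a plug 10 mm deep (141 mm across below, 148 above) that enters the pot, then a flange 168 mm across, 3 mm thick, that rests on the pot's rim, and a 22 mm stud held by the latch. Starts on the counter. Seated, its origin is 85 mm above the pot's origin.
- pot: Loose round aluminium pot with potatoes in it, 1.7 kg, 164 mm across, mouth 156 mm inside, 95 mm high; two black loop handles (pot's +y and -y) reach 109 mm from its axis, 75 mm high. Origin: centre of its underside; z up. Any yaw of the lids on it will do.
- pot_mouth (a point): Centre of the pot's mouth, level with its rim, 95 mm above the counter. With the lids fully seated the latch_grip point is 42.5 mm above it.
- mortar: White ceramic mortar with its pestle, 114 mm across, 85 mm high (pestle to 140 mm). Origin: centre of its underside. Bystander.
- salt_box: Flip-top plastic salt box, 75 x 105 x 95 mm, pale with a blue top. Origin: centre of its underside. Bystander.
- tongs: Stainless tongs lying along their x axis, 250 mm long, about 60 mm wide, 20 mm high. Origin: their middle at counter level. Bystander.
Things that resemble listed ones, but are neither listed nor needed, are in the scene too. Leave any pink look-alike of the pot alone. What is shaped like the outer_lid but turquoise is not meant.

How it is judged:
By the outcome, as a careful person would: the job done as asked, in the order asked, and still so for the second after the job is handed in, while the arm keeps its last pose, push and grip.
It also fails if it takes over 58 s, if anything falls off the work surface, if the arm or the gripper's body presses on something with over 40 N, if the wrist force passes 120 N, or if a joint passes its speed limit or range.

## Working session

There is one attempt and no reset: what is moved stays moved. The work goes in short steps, Python scripts to look and compute and a tool call to move; the robot and the scene stay as the last step left them, time stands still between calls to the robot, and variables do not carry over. Pictures are saved under pics/ and viewed, and the job is handed in when it is done.

Besides the shell and the picture viewer there is one more tool, called after "Call:" as name([rows], argument=value, ...), one row to a line, values as JSON. jog_arm: Moves the arm, as the interface text tells. Its arguments: {"type":"object","properties":{"commands":{"type":"array","items":{"type":"array","items":{"type":"number"}}},"gripper":{"type":"number"},"newtons":{"type":"number"}},"required":["commands"]}

```bash
ls; mkdir -p pics; python3 - <<'E'
from workcell import observe, grab_frame, camera_info, bot, nets
import cv2, numpy as np
np.set_printoptions(precision=4,suppress=True)
s=observe(); print(s); print(bot.tip_extent)
for c in ("scene","side","wrist"):
    im=grab_frame(c); cv2.imwrite(f"pics/{c}0.png",im[:,:,::-1]); print(c,camera_info(c))
    for n in ("latch_grip","outer_lid","pot_mouth","pot"):
        print(n,[(np.round(d["p"],2),np.round(d["location"],1)) for d in nets.pinpoint(c,n)])
E
```

```text
pics
{'clock': 0.0, 'qpos': array([ 1.1948,  0.522 , -0.0363,  1.6   ,  0.0212,  1.0211, -0.1128]), 'qd': array([-0.0006, -0.0007,  0.0012, -0.0005,  0.0005, -0.0003, -0.0011]), 'joint_efforts': array([ -0.0006, -92.7126,   1.9802, -36.9933,   0.018 ,   0.0082,
         0.0001]), 'position': array([ 0.188 , -0.5957,  0.2417]), 'tool_rot': array([-1.485 ,  1.5697,  1.9624]), 'force': array([ 0.3864, -0.2919, -0.8259]), 'moment': array([-0.0304,  0.0259,  0.0524]), 'grip_width': 0.0851274446735832}
0.011
scene {'fov_y': 57.24703430796735, 'cx': 274.0361332712574, 'cy': 206.81307217118984, 'R': array([[-0.7579,  0.6522,  0.0161],
       [ 0.4772,  0.5709, -0.6681],
       [-0.4449, -0.4987, -0.7439]]), 't': array([ 0.4147, -0.1765,  1.3146])}
latch_grip [(np.float64(0.79), array([329.1, 288.6]))]
outer_lid [(np.float64(0.93), array([328.2, 296.8])), (np.float64(0.71), array([384. , 233.2]))]
pot_mouth [(np.float64(0.73), array([294.1, 133.3])), (np.float64(0.58), array([213.8, 172.5]))]
pot [(np.float64(0.73), array([213.7, 196.2])), (np.float64(0.64), array([293.6, 155.2])), (np.float6
[... 333 characters left out ...]
oat64(0.76), array([259.9, 260.5]))]
outer_lid [(np.float64(0.8), array([362.1, 273.4])), (np.float64(0.69), array([264.2, 273.5]))]
pot_mouth [(np.float64(0.97), array([374.5, 189.4])), (np.float64(0.68), array([290.1, 177.2]))]
pot [(np.float64(0.78), array([289.1, 203. ])), (np.float64(0.63), array([374.9, 208. ])), (np.float64(0.31), array([219.8, 224.3]))]
wrist {'fov_y': 58.480550472838004, 'cx': 281.41709596464216, 'cy': 214.70490732897397, 'tool_from_camera': array([[-0.0008, -0.2814,  0.9596, -0.1326],
       [ 1.    , -0.0001,  0.0008,  0.0002],
       [-0.0002,  0.9596,  0.2814, -0.0728],
       [ 0.    ,  0.    ,  0.    ,  1.    ]])}
latch_grip []
outer_lid []
pot_mouth []
pot []
```

View pics/scene0.png

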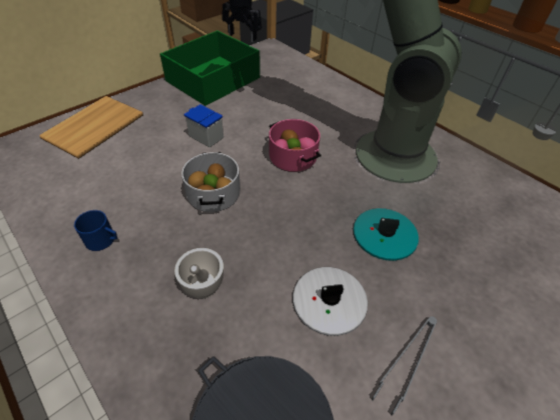

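View pics/side0.png

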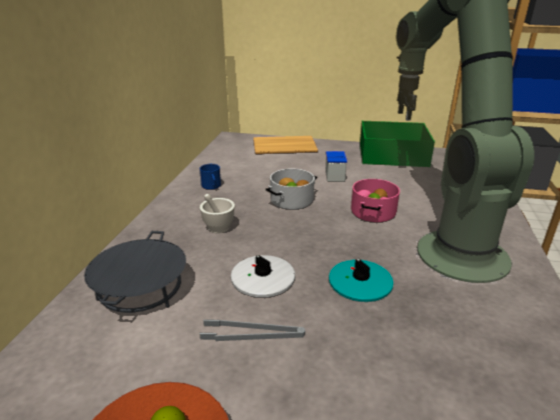

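View pics/wrist0.png

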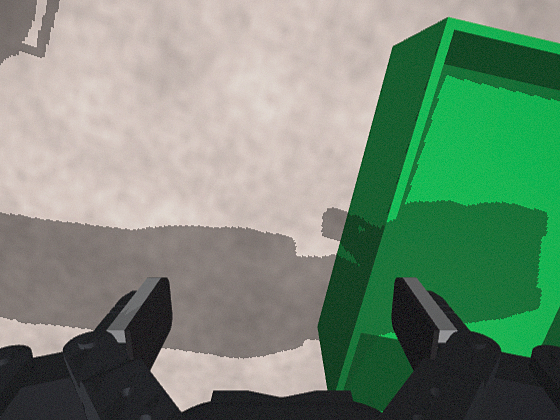

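The scene picture shows the white lid at about (330,299) with its red dot at (314,298) and green dot at (328,312). The silver pot is at (211,180), the pink pot at (294,146) and the turquoise lid at (386,233). In the side view the white lid is at (263,275) and the silver pot at (292,188).

```bash
cat > h.py <<'E'
from workcell import observe, grab_frame, camera_info, bot, nets
import cv2, numpy as np
from scipy.spatial.transform import Rotation as Rt
np.set_printoptions(precision=4,suppress=True)
def toolT():
    s=observe(); T=np.eye(4); T[:3,:3]=Rt.from_euler('xyz',s['tool_rot']).as_matrix(); T[:3,3]=s['position']; return T
def cam(c,T=None):
    i=camera_info(c); f=210/np.tan(np.radians(i['fov_y']/2))
    K=np.array([[f,0,i['cx']],[0,f,i['cy']],[0,0,1]])
    if c=='wrist':
        W=(toolT() if T is None else T)@i['tool_from_camera']; R=W[:3,:3].T; t=-R@W[:3,3]
    else: R,t=np.array(i['R']),np.array(i['t'])
    return K,R,t
def plane(c,uv,z,C=None):
    K,R,t=C or cam(c); d=R.T@np.linalg.solve(K,[uv[0],uv[1],1]); o=-R.T@t
    return o+d*(z-o[2])/d[2]
def proj(C,X):
    K,R,t=C; p=(np.atleast_2d(X)@R.T+t)@K.T; return p[:,:2]/p[:,2:]
def circ(c,mask,z,r,C=None):
    pass
E
python3 - <<'E'
from h import *
for c,w,m in (("scene",(330,299),(211,180)),("side",(263,275),(292,188))):
    grab_frame(c)
    for n,z in (("latch_grip",.0525),("outer_lid",.013),("pot_mouth",.095),("pot",0)):
        for d in nets.pinpoint(c,n): print(c,n,d['p'],np.round(d['location'],1),plane(c,d['location'],z))
for uv in ((314,298),(328,312)): print(plane("scene",uv,.023))
for uv in ((253,268),(249,274)): print(plane("side",uv,.023))
im=grab_frame("scene"); cv2.imwrite("pics/s1.png",cv2.resize(im[250:345,280:385,::-1],None,fx=5,fy=5,interpolation=cv2.INTER_CUBIC))
im=grab_frame("side"); cv2.imwrite("pics/s2.png",cv2.resize(im[245:305,215:310,::-1],None,fx=6,fy=6,interpolation=cv2.INTER_CUBIC))
E
```

```text
scene latch_grip 0.84 [389.2 224.6] [0.3077 0.1977 0.0525]
scene latch_grip 0.71 [412.9 355.2] [0.5536 0.4512 0.0525]
scene latch_grip 0.7 [330.2 286.9] [0.5685 0.227  0.0525]
scene outer_lid 0.62 [384.1 230.9] [0.3037 0.1885 0.013 ]
scene pot_mouth 0.84 [296.  133.3] [ 0.2695 -0.2172  0.095 ]
scene pot_mouth 0.64 [209.9 170.4] [ 0.5798 -0.2481  0.095 ]
scene pot 0.73 [291.9 156.5] [ 0.2775 -0.2208  0.    ]
scene pot 0.47 [209.6 172. ] [ 0.5343 -0.3344 -0.    ]
side latch_grip 0.61 [263.1 257.5] [0.576  0.2156 0.0525]
side latch_grip 0.6 [359.2 265.4] [0.3088 0.1974 0.0525]
side outer_lid 0.77 [363.4 275.8] [0.2941 0.1893 0.013 ]
side pot_mouth 0.87 [291.8 175.7] [ 0.5816 -0.2522  0.095 ]
side pot_mouth 0.86 [373.5 183.5] [ 0.2847 -0.2483  0.095 ]
side pot 0.65 [288.8 199.2] [ 0.5904 -0.2448  0.    ]
side pot 0.62 [371.2 211.3] [ 0.2822 -0.2149  0.    ]
[0.6049 0.2133 0.023 ]
[0.6054 0.2602 0.023 ]
[0.6022 0.2308 0.023 ]
[0.6059 0.2598 0.023 ]
```

View pics/s1.png

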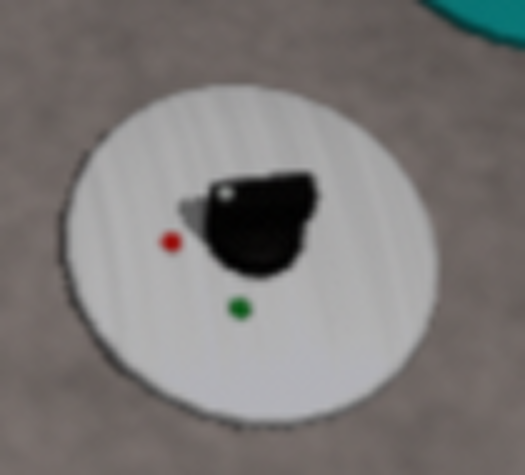

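View pics/s2.png

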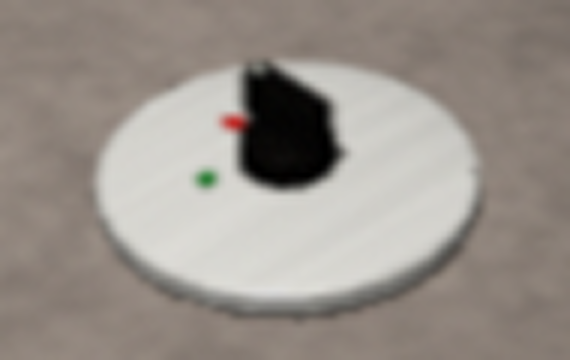

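```bash
cat >> h.py <<'E'
# tool with x down; yaw psi = world angle of tool y axis
def Rdown(psi):
    x=np.array([0,0,-1.]); y=np.array([np.cos(psi),np.sin(psi),0]); return np.c_[x,y,np.cross(x,y)]
def psi_now(T): return np.arctan2(T[1,1],T[0,1])
def plan(p,psi,step=45.,turn=.13,arc=False,n=None):
    """rows from now to p/psi"""
    T=toolT(); p0=T[:3,3].copy(); q0=psi_now(T); dpsi=(psi-q0+np.pi)%(2*np.pi)-np.pi
    p=np.array(p,float)
    def at(s):
        if arc:
            r0,r1=np.hypot(*p0[:2]),np.hypot(*p[:2]); a0,a1=np.arctan2(p0[1],p0[0]),np.arctan2(p[1],p[0])
            r=r0+(r1-r0)*s;a=a0+(a1-a0)*s; return np.array([r*np.cos(a),r*np.sin(a),p0[2]+(p[2]-p0[2])*s])
        return p0+(p-p0)*s
    ss=np.linspace(0,1,200); L=np.sum(np.linalg.norm(np.diff([at(s) for s in ss],axis=0),axis=1))*1000
    if n is None: n=int(np.ceil(max(L/step,abs(dpsi)/turn,1)))
    R=T[:3,:3]; pos=p0; rows=[]
    for k in range(1,n+1):
        Rn=Rdown(q0+dpsi*k/n); pn=at(k/n)
        d=R.T@(pn-pos)*1000; w=Rt.from_matrix(R.T@Rn).as_rotvec()
        row=[round(float(v),1) for v in d]+[round(float(v),3) for v in w]; rows.append(row)
        pos=pos+R@np.array(row[:3])/1000; R=R@Rt.from_rotvec(row[3:]).as_matrix()
    print("psi",q0,"->",psi,"n",n); print(str(rows).replace(' ',''))
E
python3 - <<'E'
from h import *
T=toolT(); print(T, psi_now(T), observe()['clock'])
plan([.53,.2,.25],psi_now(T)+1.46,arc=True)
E
```

```text
[[-0.      0.301  -0.9536  0.1881]
 [ 0.0001 -0.9536 -0.301  -0.596 ]
 [-1.     -0.0001  0.      0.2423]
 [ 0.      0.      0.      1.    ]] -1.265050926042332 1.35
psi -1.265050926042332 -> 0.19494907395766803 n 22
[[-0.4,-4.4,-45.9,-0.066,0.0,0.0],[-0.3,-4.7,-45.8,-0.067,-0.0,0.0],[-0.4,-5.0,-45.4,-0.066,-0.0,0.0],[-0.3,-5.3,-45.3,-0.066,-0.0,0.0],[-0.4,-5.8,-45.0,-0.067,-0.0,0.0],[-0.3,-6.0,-44.8,-0.066,-0.0,0.0],[-0.4,-6.3,-44.5,-0.067,-0.0,0.0],[-0.3,-6.6,-44.3,-0.066,-0.0,0.0],[-0.4,-7.0,-44.0,-0.066,-0.0,0.0],[-0.3,-7.3,-43.8,-0.067,-0.0,0.0],[-0.4,-7.6,-43.6,-0.066,-0.0,0.0],[-0.3,-7.9,-43.3,-0.066,-0.0,0.0],[-0.4,-8.2,-43.0,-0.067,-0.0,0.0],[-0.3,-8.4,-42.7,-0.066,-0.0,0.0],[-0.4,-8.8,-42.6,-0.066,-0.0,0.0],[-0.3,-9.1,-42.2,-0.067,-0.0,0.0],[-0.3,-9.4,-42.0,-0.066,-0.0,0.0],[-0.4,-9.6,-41.7,-0.067,-0.0,0.0],[-0.3,-9.9,-41.5,-0.066,-0.0,0.0],[-0.4,-10.2,-41.2,-0.066,-0.0,0.0],[-0.3,-10.5,-40.9,-0.067,-0.0,0.0],[-0.4,-10.8,-40.6,-0.066,-0.0,0.0]]
```

```bash
python3 - <<'E'
from h import *
plan([.57,.222,.21],1.30,arc=True,n=25)
E
```

```text
psi -1.265050926042332 -> 1.3 n 25
[[1.3,-1.9,-40.8,-0.103,0.0,0.0],[1.3,-0.3,-40.9,-0.102,-0.0,0.0],[1.3,1.2,-40.8,-0.103,-0.0,0.0],[1.3,2.6,-40.7,-0.102,-0.0,0.0],[1.3,4.2,-40.5,-0.103,-0.0,0.0],[1.2,5.7,-40.3,-0.103,-0.0,0.0],[1.3,7.2,-40.1,-0.102,-0.0,0.0],[1.3,8.6,-39.7,-0.103,-0.0,0.0],[1.3,10.1,-39.3,-0.102,-0.0,0.0],[1.3,11.5,-38.9,-0.103,-0.0,0.0],[1.3,13.0,-38.4,-0.103,-0.0,0.0],[1.3,14.4,-37.9,-0.102,-0.0,0.0],[1.3,15.8,-37.3,-0.103,-0.0,0.0],[1.3,17.1,-36.6,-0.102,-0.0,0.0],[1.3,18.4,-36.0,-0.103,-0.0,0.0],[1.3,19.8,-35.2,-0.103,-0.0,0.0],[1.3,21.0,-34.4,-0.102,-0.0,-0.0],[1.3,22.3,-33.6,-0.103,-0.0,-0.0],[1.2,23.4,-32.7,-0.102,-0.0,-0.0],[1.3,24.7,-31.8,-0.103,-0.0,-0.0],[1.3,25.8,-30.8,-0.103,-0.0,-0.0],[1.3,26.9,-29.8,-0.102,-0.0,-0.0],[1.3,28.0,-28.8,-0.103,-0.0,-0.0],[1.3,29.0,-27.7,-0.102,-0.0,-0.0],[1.3,29.9,-26.6,-0.103,-0.0,-0.0]]
```

Call:
jog_arm([
  [1,-2,-41,-0.103,0,0],
  [1,0,-41,-0.103,0,0],
  [1,1,-41,-0.103,0,0],
  [1,3,-41,-0.103,0,0],
  [1,4,-40.5,-0.103,0,0],
  [1,6,-40,-0.103,0,0],
  [1,7,-40,-0.103,0,0],
  [1,9,-40,-0.103,0,0],
  [1,10,-39,-0.103,0,0],
  [1,11.5,-39,-0.103,0,0],
  [1,13,-38.5,-0.103,0,0],
  [1,14.5,-38,-0.103,0,0],
  [1,16,-37,-0.103,0,0],
  [1,17,-36.5,-0.103,0,0],
  [1,18.5,-36,-0.103,0,0],
])

```text
clock: 2.85
position: [0.5928, -0.1548, 0.2252]
tool_rot: [-0.268, 1.567, -1.51]
force: [0.7, -1.6, 0.0]
grip_width: 0.0853
```

```bash
python3 - <<'E'
from h import *
T=toolT();s=observe();print(T,s['qpos'],s['clock'])
plan([.57,.222,.21],1.30,arc=True)
E
```

```text
[[ 0.0003  0.9464  0.3229  0.5928]
 [-0.0041  0.3229 -0.9464 -0.1548]
 [-1.     -0.0011  0.004   0.2252]
 [ 0.      0.      0.      1.    ]] [ 0.4956  0.5584 -0.5002  1.6345  0.3064  1.0265  0.2281] 2.85
psi 0.32881436542711506 -> 1.3 n 9
[[1.5,22.2,-36.4,-0.108,0.004,0.001],[1.7,23.6,-35.6,-0.108,-0.0,0.0],[1.7,24.9,-34.6,-0.108,-0.0,0.0],[1.7,26.2,-33.7,-0.108,-0.0,0.0],[1.7,27.4,-32.6,-0.108,-0.0,0.0],[1.7,28.7,-31.5,-0.107,-0.0,0.0],[1.7,29.9,-30.4,-0.108,-0.0,0.0],[1.7,31.0,-29.2,-0.108,-0.0,0.0],[1.7,32.0,-28.1,-0.108,-0.0,0.0]]
```

```bash
python3 - <<'E'
from h import *
T=toolT(); im=grab_frame("wrist"); cv2.imwrite("pics/w1.png",im[:,:,::-1]); np.save("T1.npy",T)
for d in nets.pinpoint("wrist","pot_mouth"): print(d['p'],d['location'],plane("wrist",d['location'],.095,cam("wrist",T)))
E
```

```text
0.56 [229.0, 311.1] [ 0.5825 -0.2494  0.095 ]
```

View pics/w1.png

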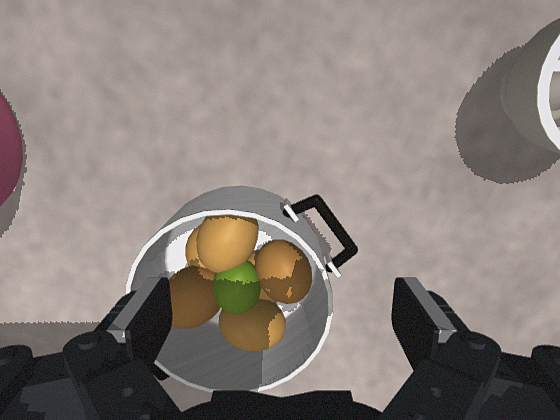

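Call:
jog_arm([
  [1.5,22,-36.5,-0.108,0.004,0],
  [1.5,23.5,-35.5,-0.108,0,0],
  [1.5,25,-34.5,-0.108,0,0],
  [1.5,26,-34,-0.108,0,0],
  [1.5,27.5,-32.5,-0.108,0,0],
  [1.5,28.5,-31.5,-0.108,0,0],
  [1.5,30,-30.5,-0.108,0,0],
  [1.5,31,-29,-0.108,0,0],
  [1.5,32,-28,-0.108,0,0],
  [0,0,0,0,0,0],
])

```text
clock: 3.95
position: [0.563, 0.2374, 0.2114]
tool_rot: [1.741, 1.568, 1.51]
force: [-0.0, -0.2, 0.7]
grip_width: 0.0851
```

```bash
python3 - <<'E'
from h import *
T=toolT(); im=grab_frame("wrist"); cv2.imwrite("pics/w2.png",im[:,:,::-1]); np.save("T2.npy",T)
print(T,observe()['qpos'])
for d in nets.pinpoint("wrist","latch_grip"): print(d['p'],d['location'],plane("wrist",d['location'],.0525,cam("wrist",T)))
for d in nets.pinpoint("wrist","outer_lid"): print(d['p'],d['location'],plane("wrist",d['location'],.013,cam("wrist",T)))
E
```

```text
[[ 0.0001  0.2291  0.9734  0.563 ]
 [ 0.0024  0.9734 -0.2291  0.2374]
 [-1.      0.0024 -0.0004  0.2114]
 [ 0.      0.      0.      1.    ]] [ 0.014   0.634  -0.7654  1.6427  0.4882  1.0648  0.4377]
0.88 [280.3, 209.3] [0.5735 0.2348 0.0525]
0.87 [281.7, 199.2] [0.5752 0.2356 0.013 ]
```

View pics/w2.png

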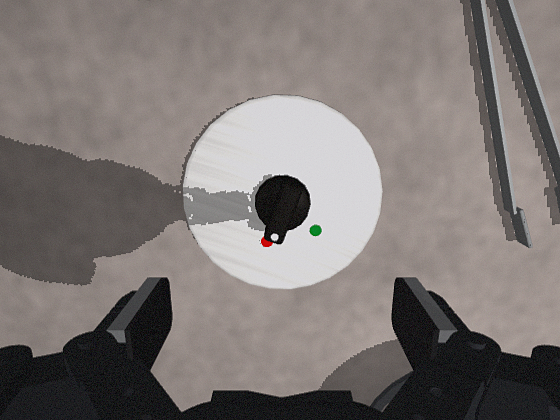

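The first wrist picture (w1) shows the silver pot's rim centred near (231,300), with one handle at about (335,232). The second (w2) shows the white lid centred near (282,192), with the knob at (282,203), white spot (275,237), red dot (266,242) and green dot (315,230).

```bash
python3 - <<'E'
from h import *
from scipy.optimize import least_squares
T=np.load("T2.npy"); C=cam("wrist",T)
im=cv2.imread("pics/w2.png").astype(int)
b,g,r=im[...,0],im[...,1],im[...,2]
def cen(m): 
    n,l,st,c=cv2.connectedComponentsWithStats(m.astype(np.uint8)); k=1+np.argmax(st[1:,4]); return c[k],st[k,4],l==k
red,_,_=cen((r>150)&(g<90)&(b<90)); gr,_,_=cen((g>100)&(r<70)&(b<90))
roi=np.zeros(r.shape,bool); roi[228:245,265:285]=1
sp,a,_=cen((im.min(2)>130)&roi&(np.hypot(*(np.indices(r.shape)[::-1]-np.array([275,237])[:,None,None]))<7)); print(red,gr,sp,a)
P=[plane("wrist",u,z,C) for u,z in ((red,.023),(gr,.023),(sp,.065))]; print(P)
# lid circle: edge points at z .023
lid,a,m=cen((im.min(2)>190)); m=m.astype(np.uint8)
cs,_=cv2.findContours(m,cv2.RETR_EXTERNAL,cv2.CHAIN_APPROX_NONE); c=max(cs,key=cv2.contourArea)
h=cv2.convexHull(c)[:,0].astype(float)
W=np.array([plane("wrist",u,.023,C) for u in h])[:,:2]
f=lambda q:np.hypot(W[:,0]-q[0],W[:,1]-q[1])-q[2]
s=least_squares(f,[.575,.235,.09],loss='soft_l1',f_scale=.001); print("lid",s.x,np.abs(s.fun).max())
L=s.x[:2]
for p in P: d=p[:2]-L; print(np.arctan2(d[1],d[0]),np.hypot(*d))
# bar silhouette: black bar
# pot circle
T=np.load("T1.npy"); C=cam("wrist",T)
pts=[(132,262),(152,234),(180,217),(215,211),(250,212),(280,222),(330,290),(327,320),(318,345),(300,368),(270,384),(240,390),(210,387)]
W=np.array([plane("wrist",u,.095,C) for u in pts])[:,:2]
s=least_squares(f,[.58,-.25,.08],loss='soft_l1',f_scale=.001); print("pot",s.x,s.fun)
hd=plane("wrist",(340,232),.072,C); print(hd,np.arctan2(*(hd[:2]-s.x[:2])[::-1]),np.hypot(*(hd[:2]-s.x[:2])))
E
```

```text
[265.4531 242.5   ] [315.0417 230.0625] [274.1163 236.8837] 43
[array([0.609 , 0.2124, 0.023 ]), array([0.6076, 0.2589, 0.023 ]), array([0.5909, 0.2256, 0.065 ])]
lid [0.5727 0.237  0.0869] 0.0003998801814632663
-0.5950711655164138 0.04376352972767977
0.5611114128771763 0.04122763763280993
-0.5572584398333891 0.02145983011931804
pot [ 0.5799 -0.2468  0.0804] [ 0.0005  0.0007 -0.     -0.0019 -0.0006  0.0006  0.0007 -0.001  -0.0002
  0.0012  0.0003 -0.     -0.0012]
[ 0.6469 -0.1668  0.072 ] 0.8733693950698821 0.1043310460699035
```

```bash
python3 - <<'E'
from h import *
plan([.5738,.2355,.125],1.02,step=40)
E
```

```text
psi 1.3276490562325272 -> 1.02 n 3
[[28.7,2.1,2.1,0.103,0.001,0.001],[28.7,2.3,1.9,0.102,0.0,-0.0],[28.7,2.5,1.7,0.103,0.0,-0.0]]
```

Call:
jog_arm([
  [29,2,2,0.103,0.001,0.001],
  [29,2.5,2,0.103,0,0],
  [29,2.5,1.5,0.103,0,0],
  [0,0,0,0,0,0],
])

```text
clock: 4.5
position: [0.5778, 0.2289, 0.1223]
tool_rot: [0.073, 1.567, -0.503]
force: [-0.5, -0.9, -0.6]
grip_width: 0.0854
```

```bash
python3 - <<'E'
from h import *
T=toolT(); im=grab_frame("wrist"); cv2.imwrite("pics/w3.png",im[:,:,::-1]); np.save("T3.npy",T)
print(T,psi_now(T),observe()['qpos'])
C=cam("wrist",T)
for d in nets.pinpoint("wrist","latch_grip"): print(d['p'],d['location'],plane("wrist",d['location'],.0525,C))
cv2.imwrite("pics/w3z.png",cv2.resize(im[120:380,160:400,::-1],None,fx=2.3,fy=2.3,interpolation=cv2.INTER_CUBIC))
E
```

```text
[[ 0.0037  0.5446  0.8387  0.5778]
 [-0.0021  0.8387 -0.5446  0.2289]
 [-1.      0.0003  0.0043  0.1223]
 [ 0.      0.      0.      1.    ]] 0.9948570574677481 [-0.0638  0.7257 -0.6246  1.6845  0.5239  0.8997  0.097 ]
0.92 [285.1, 223.5] [0.5746 0.2343 0.0525]
```

View pics/w3z.png

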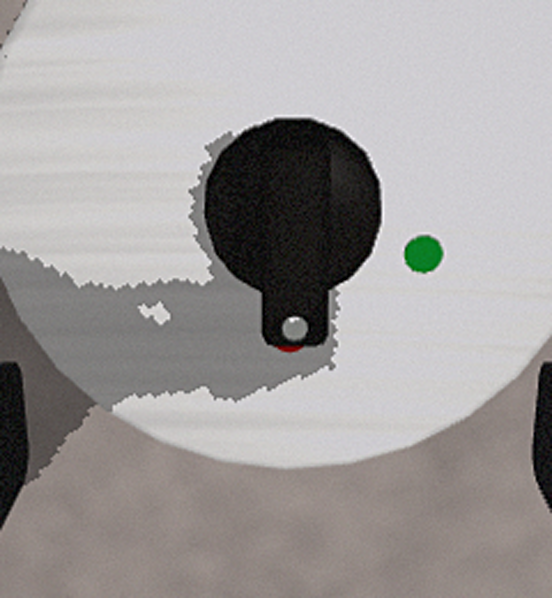

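The bar runs vertically in the zoomed picture, with edges at columns 263 and 328 and the white spot at (295,327), so the jaws are already parallel to it. What's left is the lateral offset.

```bash
python3 - <<'E'
from h import *
T=np.load("T3.npy"); C=cam("wrist",T)
A=plane("wrist",(274.3,229),.065,C);B=plane("wrist",(302.8,229),.065,C); S=plane("wrist",(295/2.3+160,327/2.3+120),.065,C)
E_=plane("wrist",(288.3,345/2.3+120),.062,C)
g=plane("wrist",(423/2.3+160,254/2.3+120),.023,C)
inv=np.linalg.inv(T)
for n,p in (("A",A),("B",B),("S",S),("end",E_),("green",g),("net",np.array([.5746,.2343,.0525]))): print(n,p,(inv@np.r_[p,1])[:3]*1000)
# base circle: z .040, cols 205..381, rows 118 top
for z,uv in ((.04,(205,205)),(.04,(381,205)),(.04,(292,118))):
    p=plane("wrist",(uv[0]/2.3+160,uv[1]/2.3+120),z,C); print((inv@np.r_[p,1])[:3]*1000)
E
```

```text
A [0.5706 0.2299 0.065 ] [57.2807 -3.0929 -6.8527]
B [0.5789 0.2427 0.065 ] [57.2854 12.1169 -6.853 ]
S [0.5908 0.2258 0.065 ] [57.3648  4.4617 12.3609]
end [0.596  0.2226 0.062 ] [60.3908  4.5697 18.4411]
green [0.6078 0.259  0.023 ] [99.3595 41.5079  8.3267]
net [0.5746 0.2343 0.0525] [69.7865  2.7374 -5.9223]
[ 82.2589 -18.4847 -10.8802]
[ 82.273   27.0077 -10.8823]
[ 82.1692   3.9015 -33.5716]
```

```bash
python3 - <<'E'
from h import *
T=toolT(); p=T@np.array([0,.0044,-.007,1]); print(p)
plan([p[0],p[1],.054],psi_now(T),n=4)
E
```

```text
[0.5754 0.2377 0.1258 1.    ]
psi 1.0006900348692391 -> 1.0006900348692391 n 4
[[17.9,1.0,-1.9,-0.0,0.006,-0.004],[18.0,1.1,-1.7,-0.0,0.0,0.0],[18.0,1.1,-1.8,-0.0,0.0,0.0],[17.9,1.1,-1.7,-0.0,0.0,0.0]]
```

```bash
python3 - <<'E'
from h import *
T=np.load("T3.npy"); p=T@np.array([.06,.0044,-.007,1]); print(p); print(toolT(), observe()['qd'])
plan([p[0],p[1],.09],psi_now(T)+.003,n=3)
E
```

```text
[0.5746 0.2363 0.0623 1.    ]
[[ 0.0074  0.5397  0.8418  0.5789]
 [ 0.      0.8418 -0.5397  0.2302]
 [-1.      0.004   0.0062  0.1258]
 [ 0.      0.      0.      1.    ]] [ 0.0024 -0.0239 -0.0263 -0.0121 -0.0019  0.004   0.0132]
psi 1.0006900348692391 -> 0.9978570574677481 n 3
[[11.9,0.9,-2.4,0.001,0.006,-0.004],[12.0,0.9,-2.3,0.001,0.0,0.0],[11.9,1.0,-2.3,0.001,0.0,0.0]]
```

Call:
jog_arm([
  [12,1,-2.5,0,0.006,-0.004],
  [12,1,-2.5,0,0,0],
  [12,1,-2.5,0,0,0],
  [0,0,0,0,0,0],
  [0,0,0,0,0,0],
  [0,0,0,0,0,0],
])

```text
clock: 5.2
position: [0.5757, 0.237, 0.0911]
tool_rot: [0.992, 1.566, 0.427]
force: [-0.4, -0.1, 0.2]
grip_width: 0.0856
```

```bash
python3 - <<'E'
from h import *
T=toolT(); im=grab_frame("wrist"); np.save("T4.npy",T); print(T,psi_now(T),observe()['qd'])
cv2.imwrite("pics/w4z.png",cv2.resize(im[120:420,130:430,::-1],None,fx=2,fy=2,interpolation=cv2.INTER_CUBIC))
E
```

```text
[[ 0.004   0.5359  0.8443  0.5757]
 [ 0.0018  0.8443 -0.5359  0.237 ]
 [-1.      0.0036  0.0024  0.0911]
 [ 0.      0.      0.      1.    ]] 1.005272769847176 [ 0.0025 -0.0038  0.0008 -0.0006 -0.0007 -0.0012 -0.0005]
```

View pics/w4z.png

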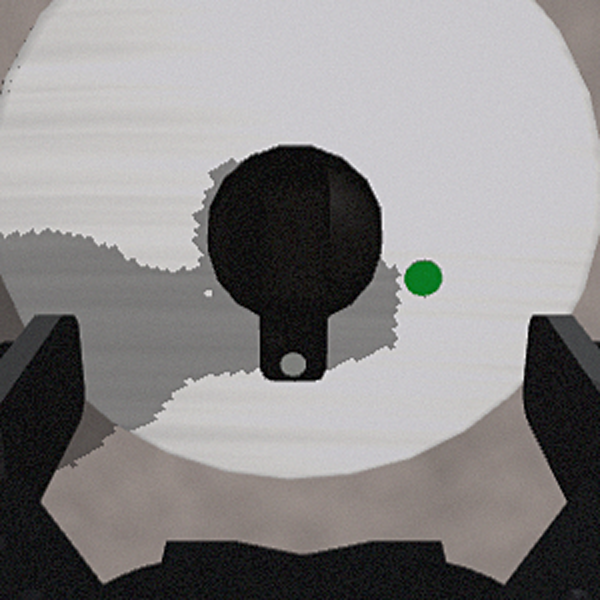

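The bar is still vertical in the picture, with edges at columns 260 and 328, its end at row 381 and the spot at (293,364).

```bash
python3 - <<'E'
from h import *
T=np.load("T4.npy"); C=cam("wrist",T); inv=np.linalg.inv(T)
for n,uv,z in (("L",(260.5,345),.065),("R",(328,345),.065),("spot",(293,364),.065),("end",(293,381),.063),("baseL",(209,235),.04),("baseR",(382,235),.04),("baseTop",(295,145),.04),("Lup",(262,180),.065),("Rup",(331,180),.065)):
    p=plane("wrist",(uv[0]/2+130,uv[1]/2+120),z,C); print(n,(inv@np.r_[p,1])[:3]*1000,p)
E
```

```text
L [26.0654 -9.2429 14.0702] [0.5828 0.2217 0.065 ]
R [26.1233  6.6108 14.0997] [0.5913 0.2351 0.065 ]
spot [26.1051 -1.6289 19.0882] [0.5911 0.2255 0.065 ]
end [28.1187 -1.6742 24.8278] [0.5959 0.2224 0.063 ]
baseL [ 50.9691 -23.6709  -4.3224] [0.5596 0.2195 0.04  ]
baseR [51.1333 21.2795 -4.2683] [0.5837 0.2574 0.04  ]
baseTop [ 50.9938  -1.2689 -28.2746] [0.5514 0.2512 0.04  ]
Lup [ 25.9729  -8.2718 -26.211 ] [0.5493 0.2441 0.065 ]
Rup [ 26.0282   6.8762 -26.1975] [0.5574 0.2569 0.065 ]
```

```bash
python3 - <<'E'
from h import *
T=np.load("T4.npy"); p=T@np.array([.037,-.0013,-.001,1]); print(p)
plan([p[0],p[1],.054],psi_now(T)-.012,n=3)
E
```

```text
[0.5744 0.2365 0.0541 1.    ]
psi 1.0052082059144156 -> 0.9932727698471759 n 3
[[12.4,-0.5,-0.4,0.004,0.003,-0.004],[12.4,-0.4,-0.3,0.004,-0.0,0.0],[12.4,-0.4,-0.3,0.004,-0.0,0.0]]
```

Call:
jog_arm([
  [12.5,-0.5,-0.5,0.004,0.003,-0.004],
  [12.5,-0.5,-0.3,0.004,0,0],
  [12,-0.5,-0.3,0.004,0,0],
  [0,0,0,0,0,0],
  [0,0,0,0,0,0],
])

```text
clock: 5.75
position: [0.5739, 0.2361, 0.0505]
tool_rot: [-2.273, 1.57, -2.852]
force: [0.6, 0.2, -0.4]
grip_width: 0.0853
```

```bash
python3 - <<'E'
from h import *
s=observe();print(toolT(),s['force'],psi_now(toolT()))
E
```

```text
[[-0.0012  0.547   0.8371  0.5739]
 [-0.0004  0.8371 -0.547   0.2361]
 [-1.     -0.001  -0.0008  0.0505]
 [ 0.      0.      0.      1.    ]] [ 0.6455  0.156  -0.3847] 0.9919868832810086
```

Call:
jog_arm([
  [-3.5,0,0,0,0,0],
  [0,0,0,0,0,0],
  [0,0,0,0,0,0],
])

```text
clock: 6.05
position: [0.5742, 0.2364, 0.055]
tool_rot: [-2.709, 1.57, 2.995]
force: [-0.0, -0.2, -0.8]
grip_width: 0.0851
```

Call:
jog_arm([
  [0,0,0,0,0,0],
  [0,0,0,0,0,0],
  [0,0,0,0,0,0],
  [0,0,0,0,0,0],
  [0,0,0,0,0,0],
  [0,0,0,0,0,0],
  [0,0,0,0,0,0],
  [0,0,0,0,0,0],
], gripper=255, newtons=70)

```text
clock: 6.85
position: [0.5746, 0.2363, 0.056]
tool_rot: [0.922, 1.57, 0.343]
force: [-1.0, -0.4, 1.7]
grip_width: 0.0144
```

```bash
python3 - <<'E'
from h import *
s=observe();print(toolT(),s['force'],s['moment'],psi_now(toolT()),s['grip_width'],s['clock'])
im=grab_frame("wrist"); cv2.imwrite("pics/w5.png",im[:,:,::-1])
E
```

```text
[[ 0.0008  0.5471  0.8371  0.5746]
 [ 0.0003  0.8371 -0.5471  0.2363]
 [-1.      0.0006  0.0005  0.056 ]
 [ 0.      0.      0.      1.    ]] [-0.9984 -0.4044  1.7383] [-0.0334  0.0664 -0.0557] 0.9918864788266952 0.014358748430538373 6.85
```

View pics/w5.png

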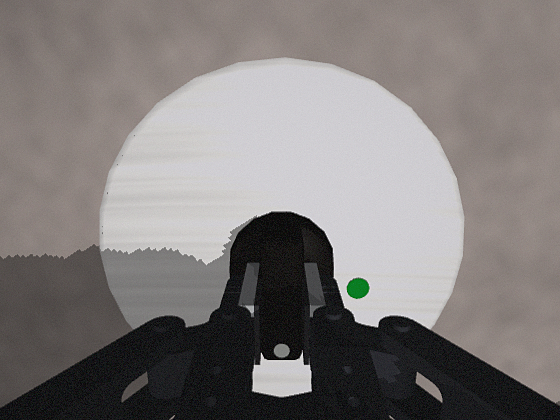

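```bash
python3 - <<'E'
from h import *
a=cv2.imread("pics/scene0.png")[145:215,175:250]; b=cv2.imread("pics/side0.png")[160:215,260:330]
cv2.imwrite("pics/za.png",cv2.resize(a,None,fx=8,fy=8,interpolation=cv2.INTER_CUBIC))
cv2.imwrite("pics/zb.png",cv2.resize(b,None,fx=8,fy=8,interpolation=cv2.INTER_CUBIC))
E
```

```text
(no output)
```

View pics/za.png

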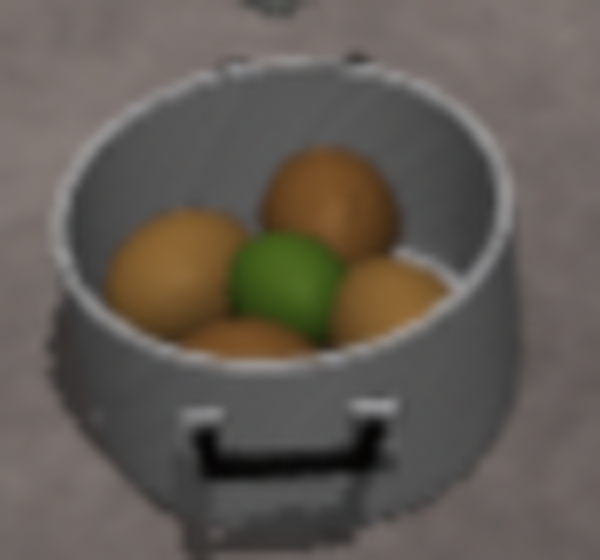

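View pics/zb.png

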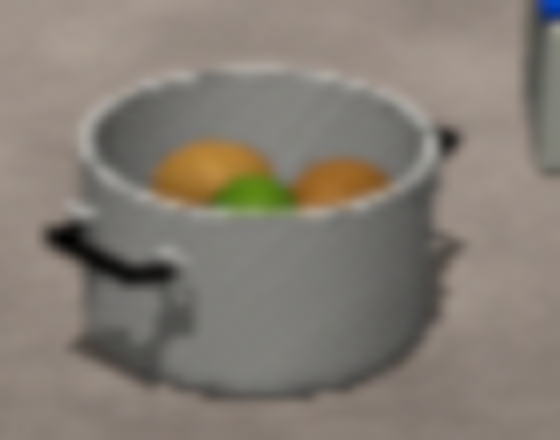

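The zoomed views show the pot rim clearly: about 55–512 wide and 60–368 high in the scene zoom, and 80–440 by 65–215 in the side zoom. I'll fit circles to it.

```bash
python3 - <<'E'
from h import *
from scipy.optimize import least_squares
pa=[(60,225),(72,175),(105,130),(160,92),(230,67),(300,62),(370,70),(430,97),(478,140),(505,200),(490,262),(450,297),(400,330),(340,354),(270,364),(200,355),(140,330),(95,292),(68,255)]
pb=[(88,135),(100,112),(140,87),(190,72),(260,67),(330,75),(385,92),(425,122),(432,160),(405,187),(350,204),(290,211),(230,210),(170,198),(120,180),(95,160)]
allW=[]
for c,pts,o in (("scene",pa,(175,145)),("side",pb,(260,160))):
    C=cam(c); W=np.array([plane(c,((u+.5)/8-.5+o[0],(v+.5)/8-.5+o[1]),.095,C) for u,v in pts])[:,:2]
    f=lambda q:np.hypot(W[:,0]-q[0],W[:,1]-q[1])-q[2]
    s=least_squares(f,[.58,-.25,.08]); print(c,s.x,np.std(s.fun))
# same for lid, using side/scene lid net for calibration compare
for c,uv in (("scene",(200,290)),("side",(218,228))): print("mortar",plane(c,uv,0))
print(toolT()[:3,3],observe()['qpos'])
T=toolT();plan([T[0,3],T[1,3],.236],psi_now(T),step=30)
E
```

```text
scene [ 0.5789 -0.249   0.0791] 0.001444416780725037
side [ 0.5784 -0.2442  0.0792] 0.0011583233262850326
mortar [0.7959 0.0065 0.    ]
mortar [0.7836 0.0094 0.    ]
[0.5746 0.2363 0.056 ] [-0.1084  0.8159 -0.5728  1.7125  0.5889  0.7909  0.0286]
psi 0.9919350080370409 -> 0.9919350080370409 n 7
[[-25.7,0.0,0.0,-0.0,0.0,-0.001],[-25.7,0.0,0.0,-0.0,0.0,0.0],[-25.8,-0.0,0.0,-0.0,0.0,0.0],[-25.7,-0.0,0.0,-0.0,0.0,0.0],[-25.7,-0.0,0.1,-0.0,0.0,0.0],[-25.7,-0.0,-0.0,-0.0,0.0,0.0],[-25.7,-0.0,-0.0,-0.0,0.0,0.0]]
```

Call:
jog_arm([
  [-3,0,0,0,0,0],
  [-5,0,0,0,0,0],
  [-8,0,0,0,0,0],
  [-12,0,0,0,0,0],
  [-12,0,0,0,0,0],
  [0,0,0,0,0,0],
])

```text
clock: 7.5
position: [0.574, 0.236, 0.0989]
tool_rot: [-2.158, 1.57, -2.737]
force: [-0.0, -0.0, -5.2]
grip_width: 0.0145
```

```bash
python3 - <<'E'
from h import *
s=observe();print(toolT(),s['force'],s['moment'],psi_now(toolT()),s['grip_width'],s['clock'])
im=grab_frame("side"); cv2.imwrite("pics/sd2.png",cv2.resize(im[180:310,180:420,::-1],None,fx=3,fy=3))
E
```

```text
[[-0.0008  0.5469  0.8372  0.574 ]
 [-0.0003  0.8372 -0.5469  0.236 ]
 [-1.     -0.0007 -0.0005  0.0989]
 [ 0.      0.      0.      1.    ]] [-0.0236 -0.0032 -5.203 ] [ 0.0426 -0.0125 -0.019 ] 0.9921004408036647 0.014468403722053899 7.5
```

View pics/sd2.png

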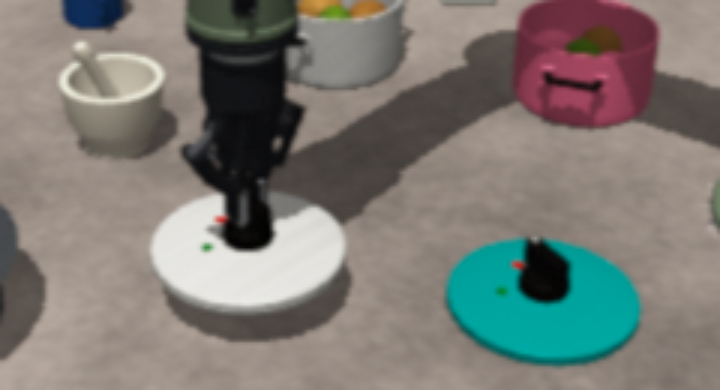

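Call:
jog_arm([
  [-20,0,0,0,0,0],
  [-30,0,0,0,0,0],
  [-35,0,0,0,0,0],
  [-30,0,0,0,0,0],
  [-15,0,0,0,0,0],
])

```text
clock: 8.05
position: [0.5721, 0.2347, 0.229]
tool_rot: [-2.134, 1.563, -2.712]
force: [0.2, 0.1, -5.9]
grip_width: 0.0142
```

```bash
python3 - <<'E'
from h import *
s=observe();print(toolT(),s['force'],psi_now(toolT()),s['grip_width'],s['clock'])
plan([.5793,-.2467,.236],-.3,arc=True,n=16)
E
```

```text
[[-0.0075  0.5465  0.8374  0.5721]
 [-0.0034  0.8374 -0.5465  0.2347]
 [-1.     -0.007  -0.0044  0.229 ]
 [ 0.      0.      0.      1.    ]] [ 0.2046  0.0643 -5.8713] 0.9926298793410909 0.014209304602026891 8.05
psi 0.9926298793410909 -> -0.3 n 16
[[-0.4,-17.4,25.2,0.081,-0.004,0.007],[-0.5,-16.7,25.7,0.081,-0.0,0.0],[-0.4,-15.8,26.3,0.08,-0.0,0.0],[-0.5,-15.1,26.8,0.081,-0.0,0.0],[-0.4,-14.2,27.3,0.081,-0.0,0.0],[-0.4,-13.3,27.8,0.081,-0.0,0.0],[-0.5,-12.5,28.2,0.081,-0.0,0.0],[-0.4,-11.6,28.6,0.08,-0.0,0.0],[-0.4,-10.8,28.9,0.081,-0.0,0.0],[-0.5,-9.8,29.4,0.081,0.0,0.0],[-0.4,-9.0,29.6,0.081,0.0,0.0],[-0.5,-8.0,30.0,0.08,0.0,0.0],[-0.4,-7.1,30.2,0.081,0.0,0.0],[-0.4,-6.1,30.5,0.081,0.0,0.0],[-0.5,-5.2,30.7,0.081,0.0,0.0],[-0.4,-4.2,30.8,0.081,0.0,0.0]]
```

Call:
jog_arm([
  [-0.5,-10,15,0.06,-0.004,0.007],
  [-0.5,-16,24,0.08,0,0],
  [-0.5,-16,26,0.08,0,0],
  [-0.5,-15.5,27,0.08,0,0],
  [-0.5,-15,27,0.08,0,0],
  [-0.5,-14,27.5,0.08,0,0],
  [-0.5,-13.5,28,0.08,0,0],
  [-0.5,-12.5,28,0.08,0,0],
  [-0.5,-11.5,28.5,0.08,0,0],
  [-0.5,-11,29,0.08,0,0],
  [-0.5,-10,29,0.08,0,0],
  [-0.5,-9,29.5,0.08,0,0],
  [-0.5,-8,30,0.08,0,0],
  [-0.5,-7,30,0.08,0,0],
])

```text
clock: 9.45
position: [0.5801, -0.1924, 0.2225]
tool_rot: [-1.342, 1.558, -3.075]
force: [1.3, 0.6, -5.7]
grip_width: 0.0147
```

```bash
python3 - <<'E'
from h import *
s=observe();print(toolT(),s['force'],psi_now(toolT()),s['grip_width'],s['clock'],s['qpos'])
plan([.5793,-.2467,.236],-.3,arc=True,n=4)
E
```

```text
[[-0.0127  0.9868 -0.1616  0.5801]
 [-0.0008 -0.1616 -0.9868 -0.1924]
 [-0.9999 -0.0124  0.0029  0.2225]
 [ 0.      0.      0.      1.    ]] [ 1.3292  0.6124 -5.7413] -0.1623651298270968 0.014656347014338277 9.45 [ 0.4732  0.5465 -0.3699  1.6349  0.2263  1.0151 -0.1323]
psi -0.1623651298270968 -> -0.3 n 4
[[-3.4,2.4,13.2,0.034,0.003,0.012],[-3.3,2.6,13.3,0.035,0.0,0.0],[-3.4,2.8,13.4,0.034,0.0,0.0],[-3.3,3.0,13.4,0.035,0.0,0.0]]
```

Call:
jog_arm([
  [0,2.5,20,0.034,0.003,0.012],
  [0,2.5,14,0.034,0,0],
  [0,2.5,9,0.034,0,0],
  [0,2.5,6,0.03,0,0],
  [0,0,0,0,0,0],
  [0,0,0,0,0,0],
  [0,0,0,0,0,0],
])

```text
clock: 10.15
position: [0.5791, -0.2467, 0.2193]
tool_rot: [-1.468, 1.568, 2.939]
force: [-0.7, -0.2, -5.3]
grip_width: 0.0149
```

```bash
python3 - <<'E'
from h import *
s=observe();T=toolT();print(T,s['force'],psi_now(T),s['grip_width'],s['clock'])
for c in ("scene","side","wrist"):
    im=grab_frame(c); cv2.imwrite(f"pics/{c}5.png",im[:,:,::-1])
plan([.5793,-.2467,.20],-.3,n=3)
E
```

```text
[[-0.0032  0.9537 -0.3009  0.5791]
 [ 0.0007 -0.3009 -0.9537 -0.2467]
 [-1.     -0.0033  0.0003  0.2193]
 [ 0.      0.      0.      1.    ]] [-0.6937 -0.2007 -5.3037] -0.30559587253721127 0.014923660280524303 10.15
psi -0.30615579533686593 -> -0.3 n 3
[[6.5,0.1,-0.2,-0.002,0.001,0.003],[6.4,0.0,-0.1,-0.002,-0.0,0.0],[6.5,0.1,-0.2,-0.002,-0.0,0.0]]
```

View pics/scene5.png

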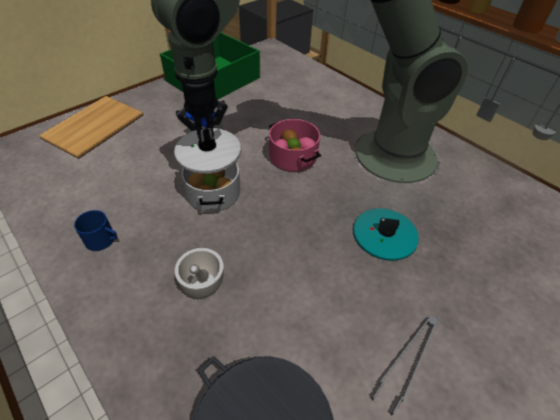

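View pics/side5.png

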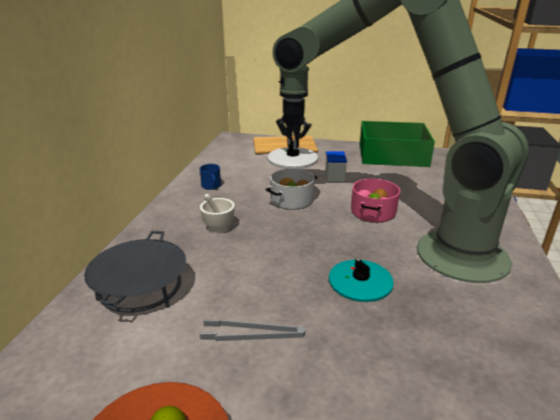

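View pics/wrist5.png

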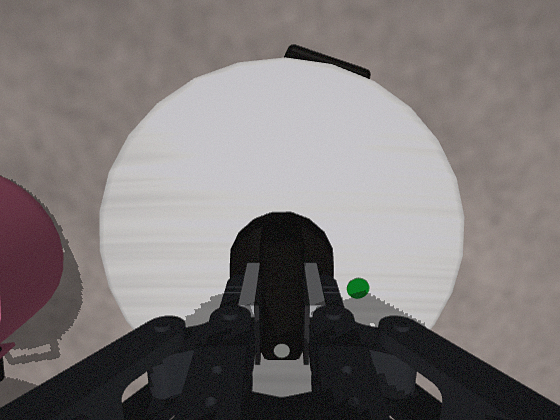

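The lid hangs level over the silver pot, at (208,152) in the scene view and (294,157) in the side view. The pot's handle is still at (211,202). The wrist view shows the spot and green dot as before, so it is still latched. Next I'll check how well the lid is centred on the tool.

```bash
python3 - <<'E'
from h import *
from scipy.optimize import least_squares
T=np.array([[-0.0032,.9537,-.3009,.5791],[.0007,-.3009,-.9537,-.2467],[-1,-.0033,.0003,.2193],[0,0,0,1]])
def fit(W,r0): 
    f=lambda q:np.hypot(W[:,0]-q[0],W[:,1]-q[1])-q[2]
    s=least_squares(f,r0,loss='soft_l1',f_scale=.001); return s.x,np.std(s.fun)
# wrist
im=cv2.imread("pics/wrist5.png"); m=(im.min(2)>180).astype(np.uint8); n,l,st,_=cv2.connectedComponentsWithStats(m); k=1+np.argmax(st[1:,4])
cs,_=cv2.findContours((l==k).astype(np.uint8),cv2.RETR_EXTERNAL,cv2.CHAIN_APPROX_NONE); h=cv2.convexHull(max(cs,key=cv2.contourArea))[:,0].astype(float)
h=h[(h[:,1]<320)&((h[:,1]>95))]
C=cam("wrist",T); inv=np.linalg.inv(T); zt=T[2,3]-.033
W=np.array([(inv@np.r_[plane("wrist",u,zt,C),1])[1:3] for u in h]); print("tool yz",fit(W,[0,0,.09]),len(W))
for c,roi in (("scene",(slice(120,175),slice(165,250))),("side",(slice(145,170),slice(255,330)))):
    im=cv2.imread(f"pics/{c}5.png"); m=np.zeros(im.shape[:2],np.uint8); m[roi]=((im[roi].min(2)>115)); n,l,st,ce=cv2.connectedComponentsWithStats(m); k=1+np.argmax(st[1:,4]); print(st[k],ce[k])
    cs,_=cv2.findContours((l==k).astype(np.uint8),cv2.RETR_EXTERNAL,cv2.CHAIN_APPROX_NONE); h=cv2.convexHull(max(cs,key=cv2.contourArea))[:,0].astype(float)
    W=np.array([plane(c,u,zt,cam(c)) for u in h])[:,:2]; print(c,fit(W,[.579,-.247,.09]))
    z=cv2.resize(im[roi],None,fx=7,fy=7,interpolation=cv2.INTER_CUBIC); cv2.imwrite(f"pics/z_{c}5.png",z)
E
```

```text
tool yz (array([ 0.0012, -0.0057,  0.0848]), np.float64(0.00021677324114486047)) 27
[ 174  129   74   42 1621] [210.4417 153.3954]
scene (array([ 0.5824, -0.236 ,  0.0895]), np.float64(0.005302663087161467))
[ 255  145   75   25 1218] [291.413  159.3399]
side (array([ 0.5644, -0.2158,  0.1421]), np.float64(0.021718162022059458))
```

View pics/z_scene5.png

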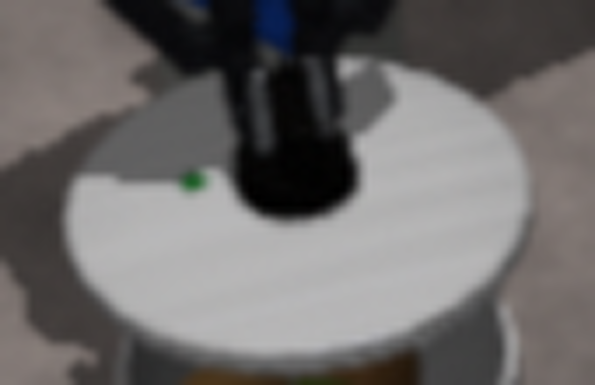

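View pics/z_side5.png

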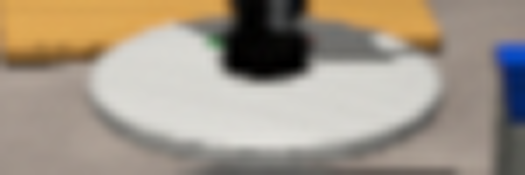

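```bash
python3 - <<'E'
from h import *
from scipy.optimize import least_squares
pa=[(64,225),(80,178),(380,60),(440,80),(490,115),(522,165),(527,200),(510,245),(470,285),(410,325),(340,346),(270,351),(190,340),(130,313),(85,270)]
pb=[(92,80),(105,108),(150,135),(210,148),(265,151),(330,146),(390,130),(430,105),(440,78),(427,55),(130,40),(104,60)]
for c,pts,o in (("scene",pa,(165,120)),("side",pb,(255,145))):
    C=cam(c)
    W=np.array([plane(c,((u+.5)/7-.5+o[0],(v+.5)/7-.5+o[1]),.2193-.035,C) for u,v in pts])[:,:2]
    f=lambda q:np.hypot(W[:,0]-q[0],W[:,1]-q[1])-q[2]
    s=least_squares(f,[.58,-.25,.08],loss='soft_l1',f_scale=.001); print(c,s.x,np.std(s.fun))
E
```

```text
scene [ 0.5813 -0.2415  0.0879] 0.0009446845936649545
side [ 0.575  -0.2232  0.0881] 0.001567154148402302
```

```bash
python3 - <<'E'
from h import *
plan([.5793,-.2500,.168],-.306,n=3)
E
```

```text
psi -0.30615579533686593 -> -0.306 n 3
[[17.1,0.4,0.9,-0.0,0.001,0.003],[17.2,0.4,0.9,-0.0,-0.0,0.0],[17.1,0.4,0.9,-0.0,-0.0,0.0]]
```

Call:
jog_arm([
  [17,0.5,1,0,0.001,0.003],
  [17,0.5,1,0,0,0],
  [13,0.3,1,0,0,0],
  [0,0,0,0,0,0],
  [0,0,0,0,0,0],
  [0,0,0,0,0,0],
])

```text
clock: 10.9
position: [0.5803, -0.2493, 0.1725]
tool_rot: [1.867, 1.568, -0.008]
force: [0.4, 0.1, -5.7]
grip_width: 0.0143
```

```bash
python3 - <<'E'
from h import *
s=observe();T=toolT();np.save("T6.npy",T);print(T,s['force'],psi_now(T),s['grip_width'],s['clock'])
for c,(x0,x1,y0,y1) in (("scene",(160,260,125,225)),("side",(245,345,140,220))):
    im=grab_frame(c); cv2.imwrite(f"pics/{c}6.png",im[:,:,::-1]); cv2.imwrite(f"pics/z_{c}6.png",cv2.resize(im[y0:y1,x0:x1,::-1],None,fx=6,fy=6,interpolation=cv2.INTER_CUBIC))
E
```

```text
[[ 0.0023  0.9542 -0.2991  0.5803]
 [-0.     -0.2991 -0.9542 -0.2493]
 [-1.      0.0022 -0.0007  0.1725]
 [ 0.      0.      0.      1.    ]] [ 0.3844  0.1143 -5.724 ] -0.30376730753572107 0.014338212813389603 10.9
```

View pics/z_scene6.png

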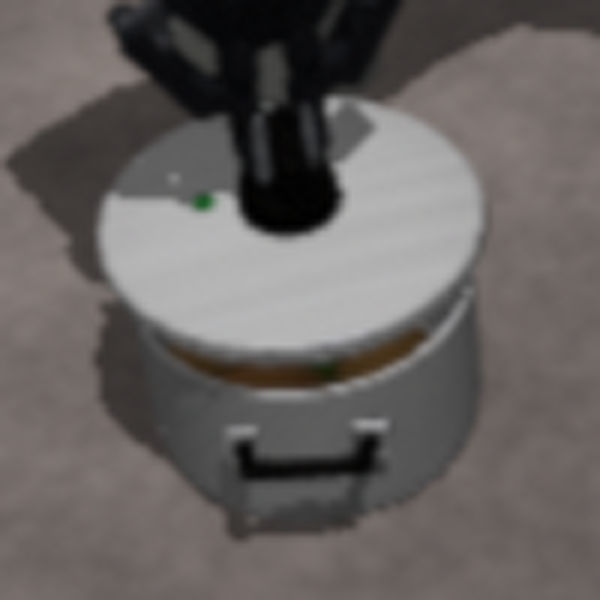

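View pics/z_side6.png

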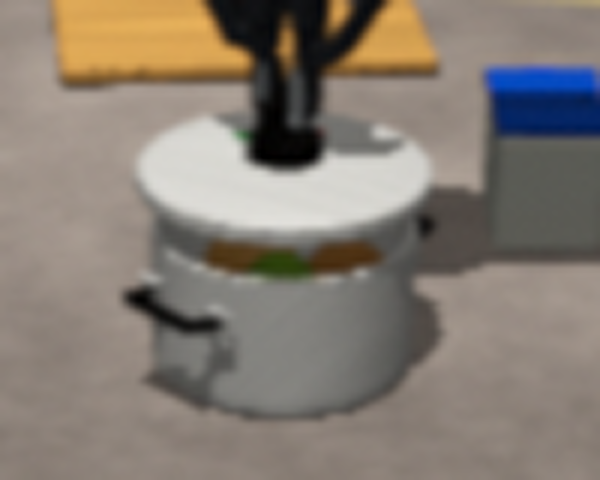

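```bash
python3 - <<'E'
from h import *
a=np.linspace(0,2*np.pi,721)
for c,p,o in (("scene",(.5789,-.2490),(160,125)),("side",(.5784,-.2442),(245,140))):
    C=cam(c)
    for z,r in ((.1725-.043,.0905),(.1725-.035,.0885)):
        q=proj(C,np.c_[p[0]+r*np.cos(a),p[1]+r*np.sin(a),np.full_like(a,z)])
        q=(q-o+.5)*6-.5
        print(c,z,"cols",q[:,0].min(),q[:,0].max(),"rows",q[:,1].min(),q[:,1].max())
    d=proj(C,[[p[0],p[1],.13],[p[0]+.001,p[1],.13],[p[0],p[1]+.001,.13]]); print("px6 per mm x,y",(d[1]-d[0])*6,(d[2]-d[0])*6)
E
```

```text
scene 0.1295 cols 98.54564418857802 487.54784997697686 rows 97.64605409778545 354.4661855327562
scene 0.13749999999999998 cols 99.94438869003028 482.45446702120375 rows 87.28826112004657 338.3687498616705
px6 per mm x,y [-1.7751  0.9032] [1.2086 1.0894]
side 0.1295 cols 137.34609831330647 436.8014675316308 rows 113.21956405813563 233.86401915199406
side 0.13749999999999998 cols 140.49870897669348 434.0468476008509 rows 102.65972025774761 219.72428147218756
px6 per mm x,y [-1.6249 -0.1409] [-0.301   0.6498]
```

```bash
python3 - <<'E'
from h import *
plan([.5793,-.2495,.153],-.304,n=3)
E
```

```text
psi -0.303851043408481 -> -0.304 n 3
[[6.6,-0.4,0.2,0.0,-0.001,-0.003],[6.6,-0.4,0.1,0.0,0.0,0.0],[6.6,-0.3,0.2,0.0,0.0,0.0]]
```

Call:
jog_arm([
  [7,-0.4,0.2,0,-0.001,-0.003],
  [6,-0.4,0.2,0,0,0],
  [4,-0.3,0.2,0,0,0],
  [0,0,0,0,0,0],
  [0,0,0,0,0,0],
])

```text
clock: 11.5
position: [0.5794, -0.2498, 0.1548]
tool_rot: [0.684, 1.57, -1.19]
force: [-0.3, -0.2, -5.9]
grip_width: 0.0145
```

```bash
python3 - <<'E'
from h import *
s=observe();T=toolT();print(T,s['force'],psi_now(T),s['grip_width'],s['clock'])
plan([.5793,-.2495,.146],-.304,n=3)
E
```

```text
[[ 0.0003  0.9542 -0.2993  0.5794]
 [-0.0007 -0.2993 -0.9542 -0.2498]
 [-1.      0.0004  0.0005  0.1548]
 [ 0.      0.      0.      1.    ]] [-0.274  -0.2201 -5.9012] -0.30394871197476947 0.014460405565721179 11.5
psi -0.30394871197476947 -> -0.304 n 3
[[2.9,-0.1,-0.1,0.0,0.001,-0.0],[3.0,-0.0,-0.1,0.0,-0.0,-0.0],[2.9,-0.1,-0.0,0.0,-0.0,-0.0]]
```

Call:
jog_arm([
  [3,0,0,0,0,0],
  [3,0,0,0,0,0],
  [0,0,0,0,0,0],
])

```text
clock: 11.8
position: [0.5795, -0.2498, 0.1485]
tool_rot: [0.915, 1.57, -0.96]
force: [-0.1, -0.7, -5.2]
grip_width: 0.0143
```

Call:
jog_arm([
  [3,0,0,0,0,0],
  [0,0,0,0,0,0],
  [0,0,0,0,0,0],
])

```text
clock: 12.1
position: [0.5795, -0.2498, 0.1453]
tool_rot: [0.953, 1.57, -0.922]
force: [-0.6, 0.3, -4.7]
grip_width: 0.0144
```

Call:
jog_arm([
  [2,0,0,0,0,0],
  [0,0,0,0,0,0],
  [0,0,0,0,0,0],
])

```text
clock: 12.4
position: [0.5796, -0.2499, 0.1432]
tool_rot: [1.065, 1.57, -0.81]
force: [-0.7, -0.2, -5.8]
grip_width: 0.0145
```

Call:
jog_arm([
  [1.5,0,0,0,0,0],
  [0,0,0,0,0,0],
  [0,0,0,0,0,0],
])

```text
clock: 12.7
position: [0.5799, -0.2499, 0.142]
tool_rot: [1.27, 1.569, -0.605]
force: [-0.6, -0.4, -3.3]
grip_width: 0.0145
```

Call:
jog_arm([
  [1,0,0,0,0,0],
  [0,0,0,0,0,0],
  [0,0,0,0,0,0],
])

```text
clock: 13.0
position: [0.5801, -0.25, 0.1411]
tool_rot: [1.307, 1.568, -0.568]
force: [-0.3, -0.3, -4.8]
grip_width: 0.0146
```

Call:
jog_arm([
  [1,0,0,0,0,0],
  [0,0,0,0,0,0],
  [0,0,0,0,0,0],
])

```text
clock: 13.3
position: [0.5804, -0.2501, 0.1412]
tool_rot: [1.313, 1.567, -0.562]
force: [1.0, -0.7, -3.9]
grip_width: 0.0147
```

Call:
jog_arm([
  [2,0,0,0,-0.0015,-0.002],
  [0,0,0,0,0,0],
  [0,0,0,0,0,0],
])

```text
clock: 13.6
position: [0.5809, -0.2503, 0.1413]
tool_rot: [0.764, 1.567, -1.111]
force: [0.5, -0.8, -4.1]
grip_width: 0.0147
```

```bash
python3 - <<'E'
from h import *
s=observe();T=toolT();np.save("T7.npy",T);print(T,s['force'],s['moment'],psi_now(T),s['grip_width'],s['clock'])
for c,(x0,x1,y0,y1) in (("scene",(160,260,125,225)),("side",(245,345,140,220))):
    im=grab_frame(c); cv2.imwrite(f"pics/z_{c}7.png",cv2.resize(im[y0:y1,x0:x1,::-1],None,fx=6,fy=6,interpolation=cv2.INTER_CUBIC))
E
```

```text
[[ 0.0018  0.954  -0.2998  0.5809]
 [-0.0037 -0.2998 -0.954  -0.2503]
 [-1.      0.0028  0.003   0.1413]
 [ 0.      0.      0.      1.    ]] [ 0.4507 -0.7733 -4.1059] [-0.0016 -0.0348 -0.0082] -0.30444849200110186 0.014668596811119827 13.6
```

View pics/z_scene7.png

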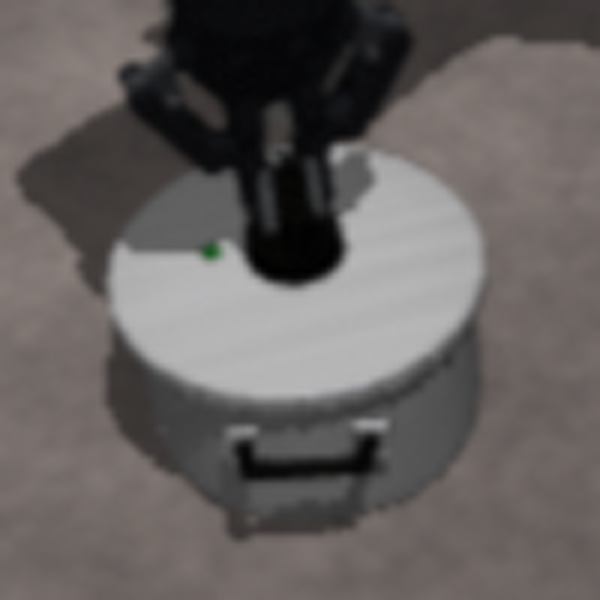

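View pics/z_side7.png

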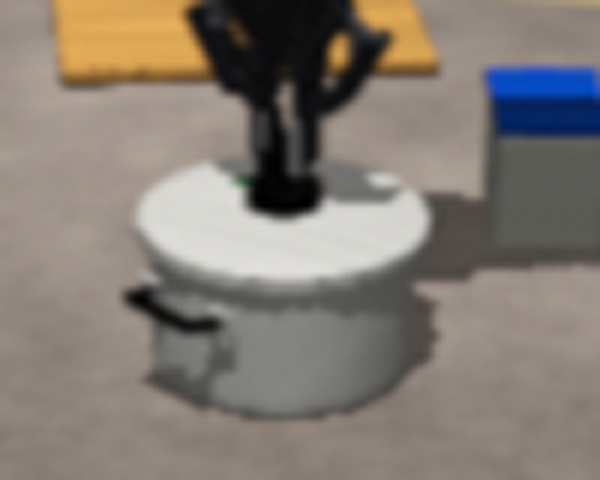

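Call:
jog_arm([
  [3,0,0,0,0,0],
])

```text
clock: 13.8
position: [0.5812, -0.2504, 0.1403]
tool_rot: [0.84, 1.566, -1.035]
force: [-26.9, 9.1, 78.7]
grip_width: 0.0145
```

```bash
python3 - <<'E'
from h import *
s=observe();T=toolT();print(T,s['force'],s['moment'],psi_now(T),s['qd'])
im=grab_frame("wrist"); cv2.imwrite("pics/w8.png",im[:,:,::-1])
s=observe();print(toolT()[:3,3],s['force'],s['moment'])
im=grab_frame("wrist")
s=observe();print(toolT()[:3,3],s['force'],s['moment'])
E
```

```text
[[ 0.0026  0.9539 -0.3001  0.5812]
 [-0.0044 -0.3001 -0.9539 -0.2504]
 [-1.      0.0038  0.0034  0.1403]
 [ 0.      0.      0.      1.    ]] [-26.9117   9.1261  78.7207] [2.0984 6.0838 0.0373] -0.3048100865406423 [-0.0065  0.0043  0.0048  0.0052  0.0117 -0.0138 -0.0151]
[ 0.5811 -0.2504  0.1407] [-16.1828   5.8256  40.2536] [1.2648 3.7237 0.0295]
[ 0.5811 -0.2504  0.1406] [-15.8016   4.5693  41.5847] [1.257  3.6136 0.0052]
```

View pics/w8.png

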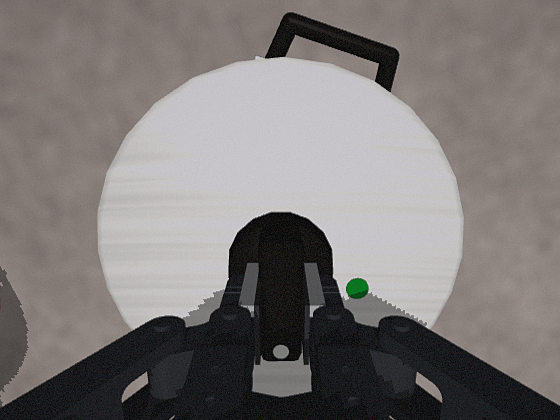

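The 3 mm push met a hard stop at z 0.1407, against an expected seated height of 0.141, with a 79 N reaction that I should release. The wrist view shows it is still latched, with the green dot at (357,288) and the lid level.

Call:
jog_arm([
  [-0.3,0,0,0,0,0],
  [0,0,0,0,0,0],
  [0,0,0,0,0,0],
  [0,0,0,0,0,0],
])

```text
clock: 14.3
position: [0.5811, -0.2504, 0.1411]
tool_rot: [0.833, 1.565, -1.042]
force: [0.7, 0.0, -1.3]
grip_width: 0.0143
```

```bash
python3 - <<'E'
from h import *
s=observe();T=toolT();print(T,s['force'],s['moment'],psi_now(T),s['qpos'],s['clock'])
E
```

```text
[[ 0.0028  0.9539 -0.3001  0.5811]
 [-0.0048 -0.3001 -0.9539 -0.2504]
 [-1.      0.0041  0.0037  0.1411]
 [ 0.      0.      0.      1.    ]] [ 0.7095  0.003  -1.3054] [-0.0751 -0.0921  0.0053] -0.3047790071896701 [ 0.5126  0.6602 -0.3029  1.6568  0.2493  0.8585 -0.1983] 14.3
```

```bash
python3 - <<'E'
from h import *
from scipy.optimize import least_squares
T=np.eye(4); i=camera_info("wrist"); M=np.array(i['tool_from_camera']); K=cam("wrist")[0]
def tp(uv,x):
    d=M[:3,:3]@np.linalg.solve(K,[uv[0],uv[1],1]); o=M[:3,3]; return (o+d*(x-o[0])/d[0])[1:]*1000
print("spot",tp((280.5,352),-.009), "barend",tp((281,359.5),-.008))
for f in ("w5","wrist5","w8"):
    im=cv2.imread(f"pics/{f}.png"); m=(im.min(2)>150).astype(np.uint8); m[330:]=0; n,l,st,_=cv2.connectedComponentsWithStats(m); k=1+np.argmax(st[1:,4])
    cs,_=cv2.findContours((l==k).astype(np.uint8),cv2.RETR_EXTERNAL,cv2.CHAIN_APPROX_NONE); h=cv2.convexHull(max(cs,key=cv2.contourArea))[:,0].astype(float)
    h=h[(h[:,1]<250)]
    for x in (.033,.040,.043,.046):
        W=np.array([tp(u,x) for u in h]); s=least_squares(lambda q:np.hypot(W[:,0]-q[0],W[:,1]-q[1])-q[2],[0,0,90],loss='soft_l1'); print(f,x,s.x,np.std(s.fun))
    hs=[c for c in h]; 
E
```

```text
spot [ 0.8108 19.2724] barend [ 1.0027 23.4341]
w5 0.033 [ 1.1658 -4.913  85.7606] 0.17375203832286462
w5 0.04 [ 1.1726 -2.0693 89.3868] 0.18109906089583283
w5 0.043 [ 1.1755 -0.8506 90.9408] 0.18424780061812057
w5 0.046 [ 1.1784  0.3681 92.4949] 0.18739655044807782
wrist5 0.033 [ 1.1329 -4.7207 85.7468] 0.16378454205931742
wrist5 0.04 [ 1.1383 -1.8687 89.3724] 0.17070986822771522
wrist5 0.043 [ 1.1407 -0.6465 90.9262] 0.17367786607494592
wrist5 0.046 [ 1.143   0.5758 92.4801] 0.17664586443503805
w8 0.033 [ 0.5842 -4.8137 86.0401] 0.2610144941402962
w8 0.04 [ 0.5664 -1.963  89.6796] 0.27207754476286583
w8 0.043 [ 0.5588 -0.7411 91.2394] 0.2768199902484269
w8 0.046 [ 0.5511  0.4807 92.7992] 0.2815631206563205
```

Call:
jog_arm([
  [0,0,0,-0.08,0,0],
  [0,0,0,-0.08,0,0],
  [0,0,0,-0.08,0,0],
  [0,0,0,-0.08,0,0],
  [0,0,0,0,0,0],
])

```text
clock: 14.8
position: [0.5816, -0.2504, 0.1409]
tool_rot: [0.555, 1.565, -0.99]
force: [-2.3, 0.2, 3.8]
grip_width: 0.0148
```

```bash
python3 - <<'E'
from h import *
s=observe();T=toolT();print(T,s['force'],s['moment'],psi_now(T),s['qpos'],s['clock'])
im=grab_frame("wrist"); cv2.imwrite("pics/w9.png",im[:,:,::-1])
E
```

```text
[[ 0.003   0.9996  0.0265  0.5816]
 [-0.0046  0.0265 -0.9996 -0.2504]
 [-1.      0.0029  0.0046  0.1409]
 [ 0.      0.      0.      1.    ]] [-2.2716  0.2457  3.8124] [0.3627 0.5553 0.0309] 0.026494121700734095 [ 0.5673  0.6715 -0.3872  1.6524  0.3158  0.8756  0.0795] 14.8
```

View pics/w9.png

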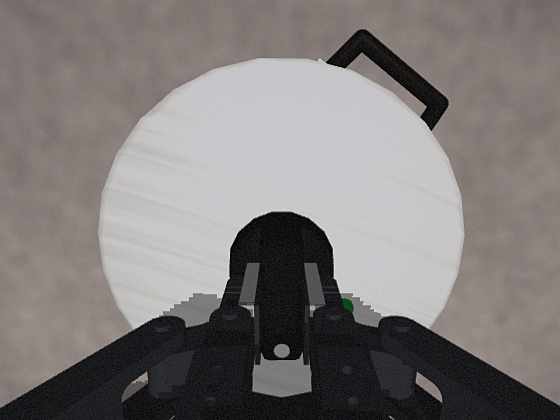

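The knob turned about 0.33 rad. The lid's grain and the pot handle turned together in the wrist view and the green dot is now near the spot at (347,305), so the outer lid stays put. Continuing.

Call:
jog_arm([
  [-0.2,0,0,-0.08,0,0],
  [0,0,0,-0.08,0,0],
  [0,0,0,-0.08,0,0],
  [0,0,0,-0.08,0,0],
  [0,0,0,-0.08,0,0],
  [0,0,0,-0.08,0,0],
  [0,0,0,-0.08,0,0],
  [0,0,0,-0.08,0,0],
  [0,0,0,0,0,0],
])

```text
clock: 15.75
position: [0.5824, -0.2501, 0.141]
tool_rot: [0.051, 1.565, -0.857]
force: [-2.6, 1.4, 5.3]
grip_width: 0.0142
```

```bash
python3 - <<'E'
from h import *
s=observe();T=toolT();print(T,s['force'],s['moment'],psi_now(T),s['qpos'],s['clock'])
im=grab_frame("wrist"); cv2.imwrite("pics/w10.png",im[:,:,::-1])
E
```

```text
[[ 0.0038  0.7882  0.6155  0.5824]
 [-0.0044  0.6155 -0.7881 -0.2501]
 [-1.      0.0003  0.0058  0.141 ]
 [ 0.      0.      0.      1.    ]] [-2.6129  1.4078  5.2899] [0.3583 0.5066 0.0157] 0.6629956219534002 [ 0.6665  0.7    -0.5449  1.6453  0.439   0.9157  0.6185] 15.75
```

View pics/w10.png

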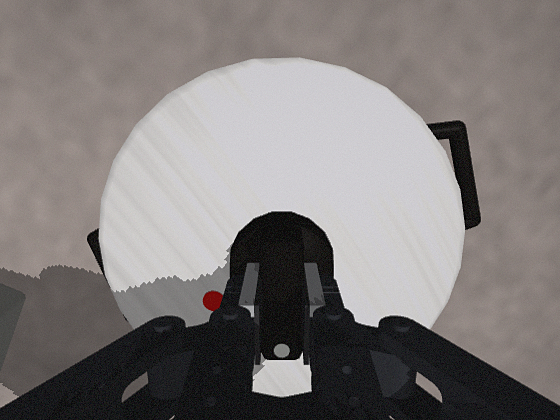

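Call:
jog_arm([
  [-0.2,0,0,-0.07,0,0],
  [0,0,0,-0.07,0,0],
  [0,0,0,0,0,0],
])

```text
clock: 16.1
position: [0.5825, -0.25, 0.1409]
tool_rot: [-0.069, 1.565, -0.847]
force: [-2.5, 1.2, 5.0]
grip_width: 0.0143
```

Call:
jog_arm([
  [0,0,0,-0.04,0,0],
])

```text
clock: 16.2
position: [0.5826, -0.2499, 0.141]
tool_rot: [-0.109, 1.565, -0.852]
force: [-1.3, -0.0, 3.5]
grip_width: 0.0144
```

```bash
python3 - <<'E'
from h import *
s=observe();T=toolT();print(T,s['force'],s['moment'],psi_now(T),s['clock'])
E
```

```text
[[ 0.0038  0.6763  0.7366  0.5826]
 [-0.0043  0.7366 -0.6763 -0.2499]
 [-1.     -0.0006  0.0057  0.141 ]
 [ 0.      0.      0.      1.    ]] [-1.2781 -0.0457  3.5361] [ 0.2625  0.3087 -0.0846] 0.8280189628151162 16.2
```

Call:
jog_arm([
  [0,0,0,-0.03,0,0],
])

```text
clock: 16.3
position: [0.5826, -0.25, 0.141]
tool_rot: [-0.151, 1.565, -0.867]
force: [-1.8, 0.8, 1.7]
grip_width: 0.0148
```

```bash
python3 - <<'E'
from h import *
s=observe();T=toolT();print(T[:3,3],s['force'],s['moment'],psi_now(T),s['clock'])
E
```

```text
[ 0.5826 -0.25    0.141 ] [-1.805   0.777   1.6679] [0.2326 0.3223 0.0235] 0.8554867023494278 16.3
```

Call:
jog_arm([
  [0,0,0,-0.03,0,0],
])

```text
clock: 16.4
position: [0.5826, -0.2499, 0.141]
tool_rot: [-0.181, 1.565, -0.867]
force: [-1.2, 0.2, 1.7]
grip_width: 0.0143
```

```bash
python3 - <<'E'
from h import *
s=observe();T=toolT();print(T[:3,3],s['force'],s['moment'],psi_now(T),s['clock'])
im=grab_frame("wrist"); cv2.imwrite("pics/w11.png",im[:,:,::-1])
s=observe();T=toolT();print(T[:3,3],s['force'],s['moment'],psi_now(T),s['clock'])
E
```

```text
[ 0.5826 -0.2499  0.141 ] [-1.1886  0.2078  1.7415] [ 0.2446  0.3199 -0.2383] 0.8844434483829625 16.4
[ 0.5826 -0.2499  0.141 ] [-1.0058  0.692   3.1781] [ 0.2801  0.2983 -0.1595] 0.8868993485793825 16.45
```

View pics/w11.png

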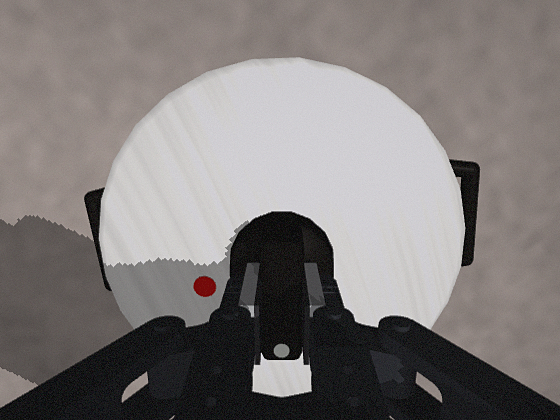

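The knob is at its stop: 1.19 rad turned, and the moment about z swung to about −0.2 N m. The red dot at (205,287) now mirrors where the green dot was at (357,288). I'll relax the push, then lift straight up slowly and check that the force shows only the outer lid.

Call:
jog_arm([
  [0,0,0,0,0,0],
  [0,0,0,0,0,0],
])

```text
clock: 16.65
position: [0.5826, -0.2499, 0.141]
tool_rot: [-0.156, 1.565, -0.843]
force: [-1.1, 0.7, 4.2]
grip_width: 0.0148
```

```bash
python3 - <<'E'
from h import *
s=observe();T=toolT();print(T,s['force'],s['moment'],psi_now(T),s['clock'])
plan([T[0,3],T[1,3],T[2,3]+.006],psi_now(T),n=4)
E
```

```text
[[ 0.0038  0.6337  0.7736  0.5826]
 [-0.0043  0.7736 -0.6337 -0.2499]
 [-1.     -0.0009  0.0057  0.141 ]
 [ 0.      0.      0.      1.    ]] [-1.1129  0.7392  4.1785] [ 0.2648  0.3456 -0.0263] 0.8844396878596379 16.65
psi 0.8844396878596379 -> 0.8844396878596379 n 4
[[-1.5,-0.0,0.0,0.0,0.006,0.001],[-1.5,-0.0,0.0,0.0,-0.0,-0.0],[-1.5,-0.0,0.0,0.0,-0.0,-0.0],[-1.5,-0.0,0.0,0.0,-0.0,-0.0]]
```

Call:
jog_arm([
  [-1,0,0,0,0.003,0.0005],
  [-1.5,0,0,0,0.003,0.0005],
  [-2,0,0,0,0,0],
  [-2,0,0,0,0,0],
  [0,0,0,0,0,0],
  [0,0,0,0,0,0],
])

```text
clock: 17.25
position: [0.5819, -0.25, 0.1468]
tool_rot: [-2.914, 1.568, 2.681]
force: [0.1, -0.4, -3.1]
grip_width: 0.0142
```

```bash
python3 - <<'E'
from h import *
s=observe();T=toolT();print(T,s['force'],s['moment'],psi_now(T),s['clock'])
im=grab_frame("side"); cv2.imwrite("pics/z_side12.png",cv2.resize(im[140:220,245:345,::-1],None,fx=6,fy=6,interpolation=cv2.INTER_CUBIC))
s=observe();print(s['force'],s['moment'])
E
```

```text
[[-0.0022  0.635   0.7725  0.5819]
 [ 0.0011  0.7725 -0.635  -0.25  ]
 [-1.     -0.0006 -0.0024  0.1468]
 [ 0.      0.      0.      1.    ]] [ 0.0868 -0.4112 -3.0718] [ 0.0232  0.0028 -0.0214] 0.8827628933902213 17.25
[ 0.8383 -0.2589 -4.3645] [-0.0073 -0.0225  0.0072]
```

View pics/z_side12.png

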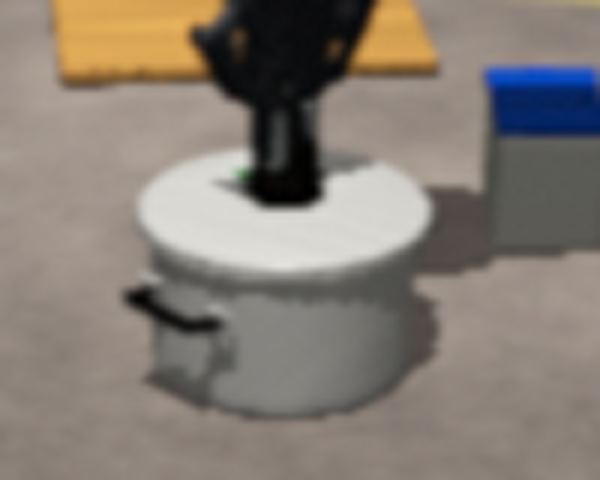

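Call:
jog_arm([
  [-2,0,0,0,-0.002,0],
  [-3,0,0,0,0,0],
  [-3,0,0,0,0,0],
  [0,0,0,0,0,0],
  [0,0,0,0,0,0],
])

```text
clock: 17.8
position: [0.582, -0.25, 0.1557]
tool_rot: [-1.546, 1.57, -2.234]
force: [-0.3, -0.0, -3.4]
grip_width: 0.0144
```

```bash
python3 - <<'E'
from h import *
F=[]
T=toolT();print(T,psi_now(T))
for c in ("side","scene","wrist","wrist"):
    F.append(observe()['force']); im=grab_frame(c); cv2.imwrite(f"pics/{c}13.png",im[:,:,::-1])
    if c!="wrist":
        x0,x1,y0,y1=(160,260,125,225) if c=="scene" else (245,345,140,220)
        cv2.imwrite(f"pics/z_{c}13.png",cv2.resize(im[y0:y1,x0:x1,::-1],None,fx=6,fy=6,interpolation=cv2.INTER_CUBIC))
print(np.array(F),np.mean(F,0),observe()['clock'])
E
```

```text
[[-0.0004  0.6349  0.7726  0.582 ]
 [-0.0004  0.7726 -0.6349 -0.25  ]
 [-1.     -0.0006  0.      0.1557]
 [ 0.      0.      0.      1.    ]] 0.8828565562900896
[[-0.3087 -0.0033 -3.4022]
 [ 0.9124  0.0095 -2.9412]
 [-1.0534 -0.2015 -3.6077]
 [-1.3391  0.0299 -4.2289]] [-0.4472 -0.0414 -3.545 ] 18.0
```

View pics/z_side13.png

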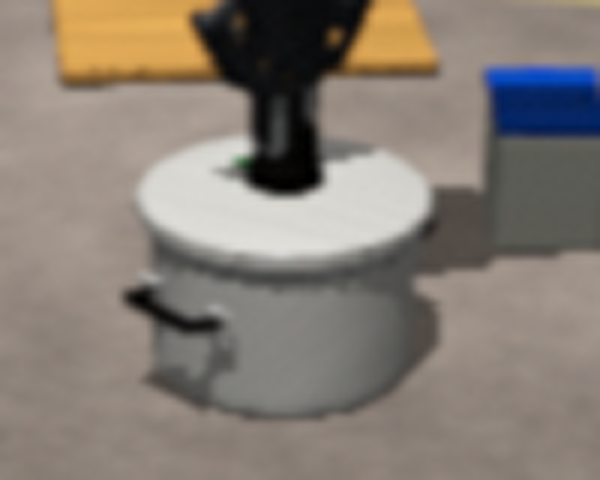

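View pics/z_scene13.png

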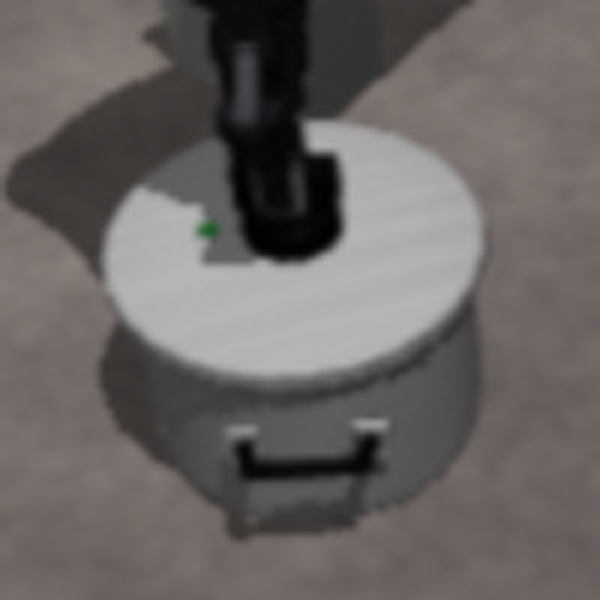

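The averaged force is −3.5 N, against about −5.5 N with both lids, so only the outer lid is rising. The pot handle is unchanged at (305,465) in the zoom. Continuing straight up.

Call:
jog_arm([
  [-3,0,0,0,0,0],
  [-4,0,0,0,0,0],
  [-5,0,0,0,0,0],
  [-8,0,0,0,0,0],
  [-10,0,0,0,0,0],
  [-12,0,0,0,0,0],
  [-12,0,0,0,0,0],
  [-10,0,0,0,0,0],
  [-8,0,0,0,0,0],
  [-6,0,0,0,0,0],
  [0,0,0,0,0,0],
  [0,0,0,0,0,0],
])

```text
clock: 19.2
position: [0.5823, -0.2499, 0.2419]
tool_rot: [-0.031, 1.569, -0.719]
force: [-1.0, -0.5, -3.6]
grip_width: 0.0145
```

```bash
python3 - <<'E'
from h import *
F=[]
T=toolT();print(T,psi_now(T))
for c in ("side","scene","wrist"):
    F.append(observe()['force']); im=grab_frame(c); cv2.imwrite(f"pics/{c}14.png",im[:,:,::-1])
    if c!="wrist":
        x0,x1,y0,y1=(150,260,95,225) if c=="scene" else (235,345,120,220)
        cv2.imwrite(f"pics/z_{c}14.png",cv2.resize(im[y0:y1,x0:x1,::-1],None,fx=4.6,fy=4.6,interpolation=cv2.INTER_CUBIC))
print(np.array(F),np.mean(F,0),observe()['clock'])
E
```

```text
[[ 0.0012  0.6349  0.7726  0.5823]
 [-0.001   0.7726 -0.6349 -0.2499]
 [-1.     -0.      0.0016  0.2419]
 [ 0.      0.      0.      1.    ]] 0.8829676506046978
[[-1.0106 -0.5074 -3.645 ]
 [ 0.6606  0.168  -2.9686]
 [-0.071  -0.4458 -3.2984]] [-0.1403 -0.2617 -3.304 ] 19.35
```

View pics/z_side14.png

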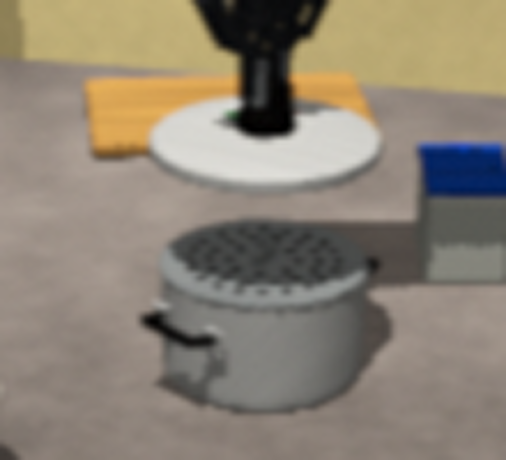

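View pics/z_scene14.png

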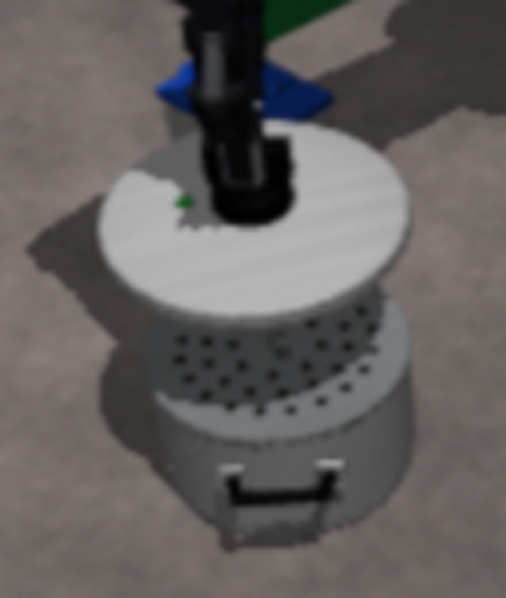

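The perforated inner lid sits level in the pot, and the outer lid hangs level above it. The pot handle is in the same place. I'll let it settle and hand in.

Call:
jog_arm([
  [0,0,0,0,0,0],
  [0,0,0,0,0,0],
  [0,0,0,0,0,0],
])

```text
clock: 19.65
position: [0.582, -0.2497, 0.2407]
tool_rot: [-2.119, 1.57, -2.806]
force: [0.1, -0.6, -3.8]
grip_width: 0.0146
```

```bash
python3 - <<'E'
from h import *
a=cv2.imread("pics/side0.png").astype(int);b=cv2.imread("pics/side14.png").astype(int)
# pot handle/body drift by template shift
t=a[185:210,262:322].astype(np.uint8); r=cv2.matchTemplate(b[178:217,255:329].astype(np.uint8),t,cv2.TM_CCOEFF_NORMED); print(cv2.minMaxLoc(r),"expect (7,7)")
s=observe(); print(s['position'],s['force'],s['grip_width'],s['clock'],np.abs(s['qd']).max())
print(bot.job_done())
E
```

```text
(-0.12461844831705093, 0.8496302962303162, (0, 10), (7, 7)) expect (7,7)
[ 0.582  -0.2497  0.2407] [ 0.1394 -0.564  -3.8094] 0.014637928206900247 19.65 0.0051669957229833275
the job is handed in; nothing more can be done
None
```

The job is handed in at 19.65 s. The inner lid is seated in the pot, and the arm is holding the outer lid level about 10 cm above it.

- **Lift and seating:** I gripped the knob's bar and carried both latched lids to the silver pot. I lowered them until the tool stopped at z ≈ 0.141 m, the expected seated height.
- **Unlatching:** I turned the knob 1.19 rad counterclockwise until the moment about z rose at the stop. The red and green dots ended up where they should be for the unlatched position.
- **Raising the outer lid:** It went straight up 100 mm. The force while lifting was about −3.5 N, against about −5.5 N with both lids, so only the outer lid came up.
- **Final pictures:** They show the perforated lid level in the pot. The pot had not shifted to within a pixel.

**Checks that disagreed or did not go smoothly:**
- **Hard push:** While checking that the lid was seated, one 3 mm push gave a 79 N peak at the wrist. That is under the 120 N limit, and I released it straight away.
- **Sideways drift:** The tool drifted about 3 mm sideways while pressing and turning.
- **Centring:** The estimates of how well the lid was centred on the pot differed by 2–4 mm between cameras.

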